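# Build up a small kiln pack: props, shelf, test tile

### The job

Build up this little test firing for the kiln: stand the three tall props upright on the three bare patches of the lower kiln shelf, lay the notched shelf on them, level and square over the lower one, and last stand the L-shaped test tile upright in the middle of the upper shelf. Leave the two short props where they are.

Things in the scene. Friction and masses are not known exactly. Their poses are not given: they have to be found in the camera images.
- lower_shelf: the lower kiln shelf: a plain rectangular slab with a white-washed top, 150 mm (its x) x 124 mm (its y) x 14 mm thick, lying flat on the table, fixed. Three bare brown square patches (38 mm) on its top are where the props stand: their centres lie at (x, y) = (+52, 0), (-52, +40) and (-52, -40) mm in its frame. Origin: centre of its underside (its top is at z = 14 mm); z up
- upper_shelf: the upper kiln shelf: a loose slab of the same outline and thickness as the lower one, 150 mm (its x) x 124 mm (its y) x 14 mm, 0.35 kg, lying flat on the table with its washed side up. The middle of each long side has a finger notch, 50 mm long (along x) and 34 mm deep, which leaves a waist 56 mm wide (along y) to be gripped across at its centre. It has no bare patches. Origin: centre of its underside; z up; half a turn about z makes no difference
- tall_prop_1: one of three tall square hollow kiln props (posts) of bare buff refractory, 30 x 30 mm and 60 mm high, standing on end, with a 13 mm hole down the middle. Origin: centre of the underside; z up along the post; x and y square to its sides; 84 g. The three tall props are alike
- tall_prop_2: one of three tall square hollow kiln props (posts) of bare buff refractory, 30 x 30 mm and 60 mm high, standing on end, with a 13 mm hole down the middle. Origin: centre of the underside; z up along the post; x and y square to its sides; 84 g. The three tall props are alike
- tall_prop_3: one of three tall square hollow kiln props (posts) of bare buff refractory, 30 x 30 mm and 60 mm high, standing on end, with a 13 mm hole down the middle. Origin: centre of the underside; z up along the post; x and y square to its sides; 84 g. The three tall props are alike
- short_prop_1: one of two short square hollow kiln props (posts) of bare buff refractory, 30 x 30 mm and 38 mm high, standing on end, with a 13 mm hole down the middle. Origin: centre of the underside; z up along the post; x and y square to its sides; not wanted for this pack
- short_prop_2: one of two short square hollow kiln props (posts) of bare buff refractory, 30 x 30 mm and 38 mm high, standing on end, with a 13 mm hole down the middle. Origin: centre of the underside; z up along the post; x and y square to its sides; not wanted for this pack
- test_tile: the L-shaped ceramic glaze test tile, 50 g, standing upright on its foot: foot 30 mm (its x) x 34 mm (its y) x 8 mm thick; upright plate 34 mm wide (along y) and 8 mm thick, at x = +7 to +15 mm, up to 61 mm high. Origin: centre of the foot's underside; z up. It can be gripped by the two side edges of its upright plate (34 mm, along y)
Things that resemble listed ones, but are neither listed nor needed, are in the scene too. What is shaped like the test_tile but purple is not meant.

How it is judged:
By the outcome, as a careful person would: the job done as asked, in the order asked, and still so for the second after the job is handed in, with the robot touching nothing.
It also fails if it takes over 144 s, if anything falls off the work surface, if the arm or the gripper's body presses on something with over 40 N, if the wrist force passes 120 N, or if a joint passes its speed limit or range.

### The arm

A 6-joint arm with a two-finger parallel gripper is mounted at the origin on a cart in front of the work surface, level with it; the furniture and walls round the work are solid. World frame = base frame: x ahead of the robot, y to its left, z up, the work surface at z = 0. Lengths are in m, angles in rad, forces in N, time in s.
With the tool pointing down it reaches from about 0.3 to 0.775 m from the base axis. Payload 14.6 kg.
Tool frame: the origin (TCP) lies at the very end of the fingers, on their centre line; the grasp point (between the pads) lies 19 mm behind it (r.tcp_to_grasp is the distance from the TCP to the grasp point, in m); x points along the fingers, y is the direction in which the jaws open and shut, and the axes are right-handed (so a half turn about x gives the same grasp; the last joint's range is limited). The gripper opens to 85 mm and grips with 20 to 120 N. Pads are 22 mm wide; open, the fingers measure 114 mm over their backs; the gripper's body (76 mm by 85 mm) begins 54 mm behind the grasp point. The pads swing forward as they close: fully open they stand 13 mm farther back than shut.
Start: joints at [-1.298, 0.3, 1.521, -0, 1.321, -0.067], TCP at [0.183, -0.519, 0.231] pointing down, gripper open.
Joint ranges: [-3.03, 3.03], [-0.79, 2.21], [0.23, 2.52], [-1.04, 4.18], [0, 3.07], [-2.55, 2.55]. Speed limits (rad/s): [2.22, 2.22, 2.57, 3.14, 3.14, 3.14].

### API

Orientations are given as [roll, pitch, yaw] about the fixed x, y, z axes, in that order (R = Rz(yaw) Ry(pitch) Rx(roll)).
In Python, from workcell import r gives the robot as it stands.
- The arm moves only by the tool send_rows, never from a script. Its argument "increments" is text: rows parted by semicolons, each of 5 numbers parted by spaces: the opening, from 0 (shut) to 1 (fully open), then the shift along the tool's x, y, z in cm, then the turn about the tool's x in rad. In form: hand tx ty tz turn; .... A call has 1 to 20 rows; each row is the pose to reach, as a shift and turn from the pose commanded when the call began, along the tool's axes at that moment; what a row does not reach only later rows make up. A row lasts 1/10 s, in which the tool goes at most 50 mm and 8.59 degrees, less where a joint would pass 70% of its speed; a pose out of reach is approached as far as the arm can. A call with a gripper value outside its range is refused whole. The fingers move at their own pace and stop on an object; "squeeze" is the grip in N (left out, the last holds). Time passes only in rows, so rows that repeat a pose let the fingers close. It gives the time, the measured TCP pose, the force and the opening at its end, in the units of the state.
- r.read_state(): the state, without advancing time (a new reading comes with each control period).
- r.get_image(name): name is "scene" or "top" or "wrist"; returns a dict with "pixels" (384x512x3 uint8, red, green, blue), "intrinsics" (3x3 intrinsics, pixels), "world_from_camera" (4x4, takes a point from camera to world coordinates); the wrist camera has in their place "tool_from_camera" (4x4, takes a point from camera to tool coordinates, whose origin is the TCP and whose axes are the tool frame's). Camera axes: x right, y down, z forward; pixel columns grow to the right and rows downward; lengths in m; the calibration is good to about 2 mm. A picture is of the moment at which its call begins: read the wrist's pose just before it. There is no depth.
- r.job_done(): hands the job in, once; it reports no verdict.
The state is a dict: "time_s": time; "joint_positions": joint angles; "qvel": joint speeds; "effort": joint torques, N m; "tool_pos": TCP position; "tcp_rot": TCP orientation; "ft_force": force on the tool from outside, world axes, zero at the start; "torque": the same for the moment, N m; "opening": opening from 0.0 (shut) to 1.0 (fully open).
Only numpy, scipy, OpenCV 4.12 (cv2) and the standard library are available. Lean on these libraries where they do the work, as an engineer would, in place of code of your own. Each camera call takes 0.05 s, during which the arm holds its last target.

## Working session

There is one attempt and no reset: what is moved stays moved. The work goes in short steps, Python scripts to look and compute and a tool call to move; the robot and the scene stay as the last step left them, time stands still between calls to the robot, and variables do not carry over. Pictures are saved under pics/ and viewed, and the job is handed in when it is done.

Besides the shell and the picture viewer there is one more tool, called after "Call:" as name(argument=value, ...) on one line, values as JSON. send_rows: Moves the arm, as the interface text tells. Its arguments: {"type":"object","properties":{"increments":{"type":"string"},"squeeze":{"type":"number"}},"required":["increments"]}

```bash
ls; mkdir -p pics; python3 - <<'E'
from workcell import r
import cv2, numpy as np
s=r.read_state(); print({k:np.round(v,3).tolist() for k,v in s.items()})
for n in ["scene","top","wrist"]:
    d=r.get_image(n); cv2.imwrite(f"pics/{n}0.png",d["pixels"][:,:,::-1])
    print(n,np.round(d["intrinsics"],1).tolist(),np.round(d.get("world_from_camera",d.get("tool_from_camera")),4).tolist())
E
```

```text
pics
{'time_s': 0.0, 'joint_positions': [-1.298, 0.3, 1.522, 0.0, 1.321, -0.067], 'qvel': [-0.0, 0.002, -0.001, -0.001, 0.001, 0.0], 'effort': [0.0, -54.351, -36.18, -0.0, 0.004, -0.0], 'tool_pos': [0.183, -0.518, 0.231], 'tcp_rot': [-1.662, 1.57, 1.819], 'ft_force': [0.351, 0.36, 0.033], 'torque': [0.03, 0.008, 0.006], 'opening': 1.004}
scene [[498.1, 0.0, 251.2], [0.0, 498.1, 188.0], [0.0, 0.0, 1.0]] [[-0.7338, -0.3802, 0.563, -0.1098], [-0.6794, 0.4144, -0.6056, 0.7718], [-0.003, -0.8269, -0.5624, 0.68], [0.0, 0.0, 0.0, 1.0]]
top [[488.7, 0.0, 256.9], [0.0, 488.7, 182.7], [0.0, 0.0, 1.0]] [[0.0075, -0.9916, 0.1289, 0.4065], [-1.0, -0.0074, 0.0011, 0.0693], [-0.0001, -0.1289, -0.9917, 1.1375], [0.0, 0.0, 0.0, 1.0]]
wrist [[294.7, 0.0, 255.4], [0.0, 294.7, 191.3], [0.0, 0.0, 1.0]] [[0.0003, -0.2945, 0.9556, -0.1434], [1.0, -0.0004, -0.0005, -0.0007], [0.0005, 0.9556, 0.2945, -0.0761], [0.0, 0.0, 0.0, 1.0]]
```

View pics/scene0.png

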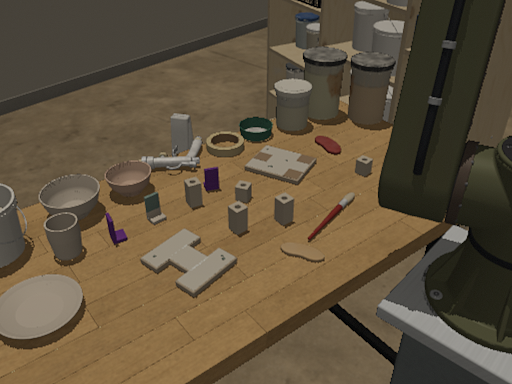

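View pics/top0.png

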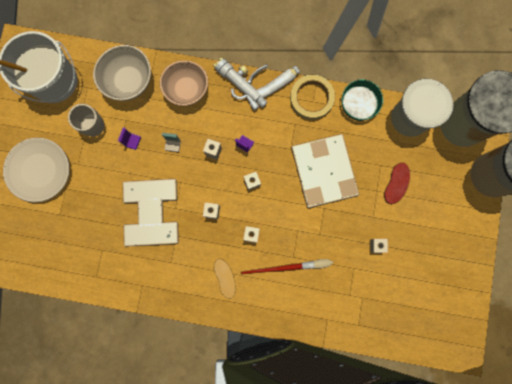

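View pics/wrist0.png

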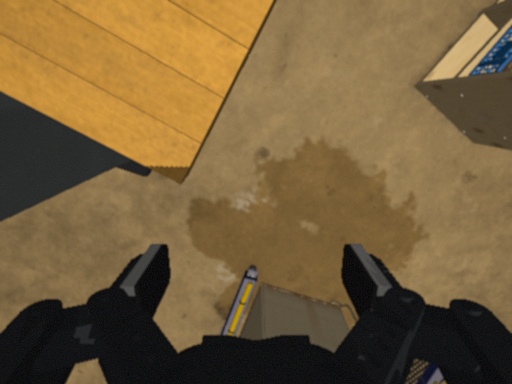

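The scene view shows the candidates. Three tall props are at (193,192), (238,218) and (284,208), and two short ones at (243,191) and (364,166). The teal tile is at (154,208), with purple ones at (117,232) and (211,178). The lower shelf is at (281,163) and the notched one at (190,260). I'll enlarge both views to confirm.

```bash
python3 - <<'E'
import cv2
t=cv2.imread("pics/top0.png"); s=cv2.imread("pics/scene0.png")
cv2.imwrite("pics/topz.png",cv2.resize(t[115:275,110:400],(798,440),interpolation=cv2.INTER_CUBIC))
cv2.imwrite("pics/scz.png",cv2.resize(s[130:300,90:390],(798,452),interpolation=cv2.INTER_CUBIC))
E
```

```text
(no output)
```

View pics/topz.png

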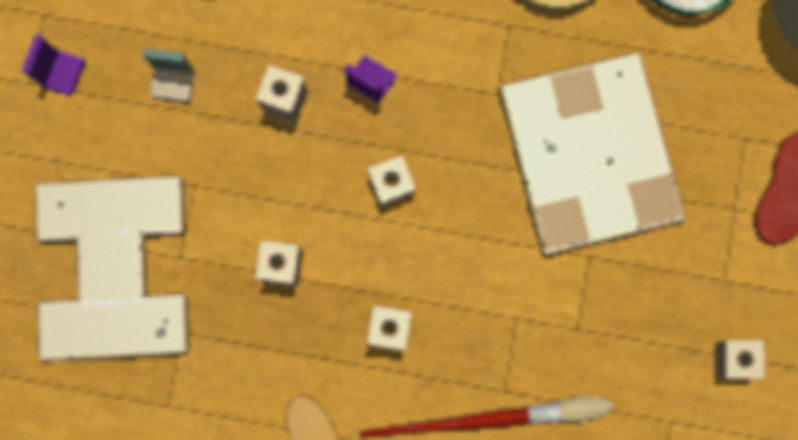

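View pics/scz.png

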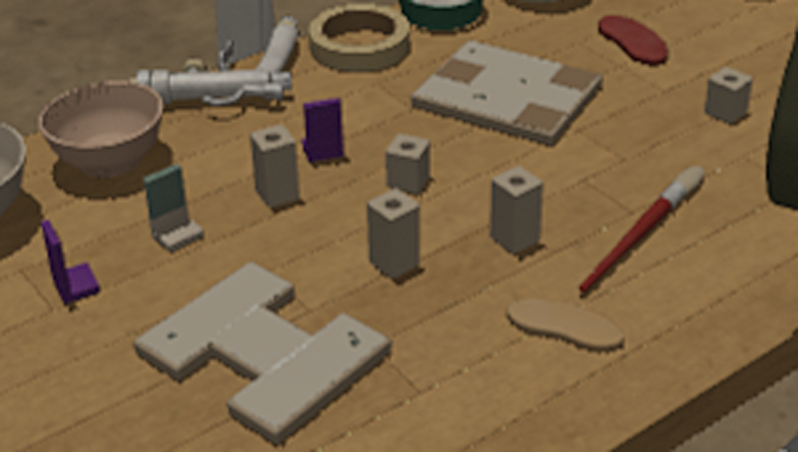

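```bash
cat > h.py <<'E'
import numpy as np, cv2
from scipy.spatial.transform import Rotation as Ro
def ray(K,T,uv,z):
    uv=np.atleast_2d(np.asarray(uv,float)); d=np.c_[uv,np.ones(len(uv))]@np.linalg.inv(K).T@T[:3,:3].T
    o=T[:3,3]; s=(z-o[2])/d[:,2]; return (o+d*s[:,None])[:,:2]
def tool(s):
    T=np.eye(4); T[:3,:3]=Ro.from_euler('xyz',s["tcp_rot"]).as_matrix(); T[:3,3]=s["tool_pos"]; return T
def inc(s,p,jaw=None):
    """shift cm in tool axes to put TCP at p, turn about tool x so that jaw axis has world angle jaw (mod pi)"""
    T=tool(s); d=T[:3,:3].T@(np.array(p)-T[:3,3])*100
    t=0
    if jaw is not None:
        y=T[:3,1]; a=np.arctan2(y[1],y[0]); da=(jaw-a+np.pi/2)%np.pi-np.pi/2
        t=da*np.sign(T[2,0]) # x down -> turn about x is negative about z
    return np.round(d,2),round(t,4)
def rect(img,K,T,roi,z,smax=90,vmin=170,up=4):
    x0,y0,x1,y1=roi; c=cv2.resize(img[y0:y1,x0:x1],None,fx=up,fy=up,interpolation=cv2.INTER_CUBIC)
    h=cv2.cvtColor(c,cv2.COLOR_RGB2HSV); m=((h[...,1]<smax)&(h[...,2]>vmin)).astype(np.uint8)
    cs,_=cv2.findContours(m,cv2.RETR_EXTERNAL,cv2.CHAIN_APPROX_NONE); k=max(cs,key=cv2.contourArea)
    p=(k[:,0,:]+0.5)/up-0.5+[x0,y0]
    w=ray(K,T,p,z).astype(np.float32)*1000
    return cv2.minAreaRect(w),w
E
python3 - <<'E'
from h import *; from workcell import r
d=r.get_image("top"); K,T,im=d["intrinsics"],d["world_from_camera"],d["pixels"]
for n,roi,z in [("A",(200,136,226,165),.06),("B",(240,168,266,197),.038),("C",(200,200,224,226),.06),("D",(240,224,264,248),.06),("E",(366,236,394,258),.038)]:
    for zz in(.06,.038):
        q,w=rect(im,K,T,roi,zz); print(n,zz,[np.round(v,1).tolist() if not np.isscalar(v) else round(v,1) for v in q])
for n,roi in [("up",(115,172,185,252)),("low",(285,128,365,212))]:
    q,w=rect(im,K,T,roi,.014); 
    print(n,[np.round(v,1).tolist() if not np.isscalar(v) else round(v,1) for v in q])
h=cv2.cvtColor(im,cv2.COLOR_RGB2HSV)
for p in [(212,145),(212,155),(325,148),(320,150),(310,160),(150,212),(250,265),(171,136),(171,148),(320,145)]: print(p,im[p[1],p[0]],h[p[1],p[0]])
E
```

```text
A 0.06 [[627.5, 173.4], [30.5, 30.4], 70.1]
A 0.038 [[632.0, 175.6], [31.2, 31.0], 70.1]
B 0.06 [[553.2, 81.9], [29.5, 30.3], 22.0]
B 0.038 [[556.2, 82.2], [30.1, 30.9], 22.0]
C 0.06 [[485.1, 173.0], [30.4, 30.2], 83.3]
C 0.038 [[486.7, 175.1], [31.0, 30.9], 83.3]
D 0.06 [[433.3, 82.6], [30.2, 30.3], 80.7]
D 0.038 [[433.8, 82.9], [30.8, 30.9], 80.7]
E 0.06 [[410.4, -200.4], [28.2, 28.7], 0.4]
E 0.038 [[410.5, -205.9], [28.8, 29.3], 0.4]
up [[483.5, 316.5], [147.7, 121.4], 3.5]
low [[583.9, -87.4], [147.5, 121.7], 14.3]
(212, 145) [96 87 69] [20 72 96]
(212, 155) [100  92  75] [ 20  64 100]
(325, 148) [190 160 117] [ 18  98 190]
(320, 150) [193 162 120] [ 17  96 193]
(310, 160) [227 229 200] [ 32  32 229]
(150, 212) [223 216 183] [ 25  46 223]
(250, 265) [199 148  58] [ 19 181 199]
(171, 136) [ 85 110  95] [ 72  58 110]
(171, 148) [199 182 150] [ 20  63 199]
(320, 145) [191 161 118] [ 18  97 191]
```

```bash
python3 - <<'E'
from h import *; from workcell import r
s=r.read_state(); T=tool(s); print(np.round(T,3).tolist())
for j in (0,90): print(j,inc(s,[.47,.13,.23],np.radians(j)))
d=r.get_image("scene"); K,C=d["intrinsics"],np.linalg.inv(d["world_from_camera"])
im=d["pixels"][:,:,::-1].copy()
for n,p in dict(A=(.6275,.1734,.06),B=(.5562,.0822,.038),C=(.4851,.1730,.06),D=(.4333,.0826,.06),E=(.4105,-.2059,.038)).items():
    q=K@(C[:3,:3]@p+C[:3,3]); q=q[:2]/q[2]; print(n,q.round(1)); cv2.circle(im,tuple(int(v) for v in q.round()),1,(0,0,255),-1)
cv2.imwrite("pics/scp.png",cv2.resize(im[130:260,130:390],(780,390),interpolation=cv2.INTER_CUBIC))
E
```

```text
[[-0.0, 0.333, -0.943, 0.183], [0.001, -0.943, -0.333, -0.518], [-1.0, -0.001, -0.0, 0.231], [0.0, 0.0, 0.0, 1.0]]
0 (array([  0.13, -51.58, -48.65]), np.float64(-1.231))
90 (array([  0.13, -51.58, -48.65]), np.float64(0.3398))
A [192.5 181.1]
B [243.3 184.6]
C [237.9 206.3]
D [284.5 197.6]
E [364.9 159.2]
```

View pics/scp.png

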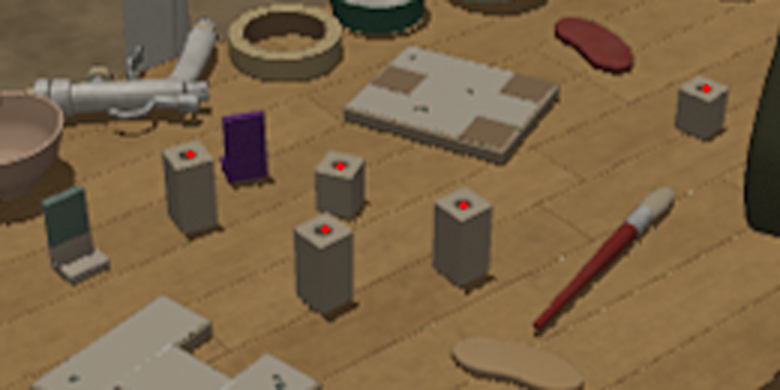

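The projected top-face centres land on the right posts in both views. A (top 212,149), C (211,212) and D (251,235) are tall. B and E are short. Next I'll move over them for a closer wrist view.

Call:
send_rows(increments="0.6 0 -51.5 -48.6 0.34;0.6 0 -51.5 -48.6 0.34;0.6 0 -51.5 -48.6 0.34;0.6 0 -51.5 -48.6 0.34;0.6 0 -51.5 -48.6 0.34;0.6 0 -51.5 -48.6 0.34;0.6 0 -51.5 -48.6 0.34;0.6 0 -51.5 -48.6 0.34;0.6 0 -51.5 -48.6 0.34;0.6 0 -51.5 -48.6 0.34;0.6 0 -51.5 -48.6 0.34;0.6 0 -51.5 -48.6 0.34;0.6 0 -51.5 -48.6 0.34;0.6 0 -51.5 -48.6 0.34;0.6 0 -51.5 -48.6 0.34;0.6 0 -51.5 -48.6 0.34;0.6 0 -51.5 -48.6 0.34;0.6 0 -51.5 -48.6 0.34")

```text
time_s: 2.05
tool_pos: [0.4696, 0.1278, 0.2315]
tcp_rot: [2.61, 1.571, -0.533]
ft_force: [-0.1, -0.3, 0.2]
opening: 0.597
```

```bash
python3 - <<'E'
from h import *; from workcell import r
s=r.read_state(); print(s["time_s"],s["tool_pos"],s["qvel"]); 
d=r.get_image("wrist"); np.savez("w1.npz",im=d["pixels"],K=d["intrinsics"],T=tool(s)@d["tool_from_camera"])
cv2.imwrite("pics/w1.png",d["pixels"][:,:,::-1])
E
```

```text
2.05 [0.46963605 0.12779139 0.23145157] [-0.00357458 -0.00146169 -0.00418491  0.00187056  0.00165519  0.0007833 ]
```

View pics/w1.png

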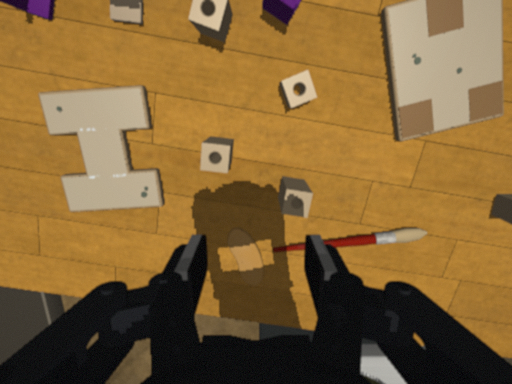

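The wrist view shows prop C at (216,155), D in shadow at (295,197), A at (210,14), the upper shelf at (105,148) and the lower shelf at (445,65). I'll compare its positions with the top view.

```bash
python3 - <<'E'
from h import *
d=np.load("w1.npz"); im,K,T=d["im"],d["K"],d["T"]
f=lambda q:[np.round(v,1).tolist() if not np.isscalar(v) else round(v,1) for v in q]
print("C",f(rect(im,K,T,(192,130,242,180),.06,vmin=165)[0]))
print("B",f(rect(im,K,T,(272,62,325,115),.038,vmin=165)[0]))
print("up",f(rect(im,K,T,(30,75,172,222),.014)[0]))
print("low",f(rect(im,K,T,(378,0,512,145),.014,smax=120,vmin=150)[0]))
q=rect(im,K,T,(275,170,320,222),.06,vmin=110); print("D",f(q[0]))
E
```

```text
C [[486.6, 172.9], [29.5, 29.6], 83.2]
B [[557.4, 81.8], [30.1, 30.0], 22.0]
up [[484.8, 316.6], [145.9, 119.4], 3.5]
low [[584.9, -88.0], [148.4, 121.3], 14.3]
D [[435.4, 82.7], [30.4, 30.4], 80.3]
```

```bash
python3 - <<'E'
from h import *; from workcell import r
s=r.read_state(); print("D",inc(s,[.4343,.0827,.02],np.radians(80.5)))
d=r.get_image("top"); K,T,im=d["intrinsics"],d["world_from_camera"],d["pixels"]
h=cv2.cvtColor(im,cv2.COLOR_RGB2HSV); m=((h[...,1]>75)&(h[...,1]<130)&(h[...,2]>160)).astype(np.uint8); m[:, :285]=0;m[:,365:]=0;m[:128]=0;m[212:]=0
n,l,st,c=cv2.connectedComponentsWithStats(m)
for i in range(1,n):
    if st[i,4]>80: print(st[i,4],(ray(K,T,c[i],.014)*1000).round(1))
E
```

```text
D (array([21.15,  4.52,  3.54]), np.float64(0.1639))
278 [[637.9 -71. ]]
299 [[ 541.9 -142. ]]
279 [[521.5 -60.6]]
```

Call:
send_rows(increments="0.62 4 4.5 3.5 0.164;0.62 8 4.5 3.5 0.164;0.62 12 4.5 3.5 0.164;0.62 14 4.5 3.5 0.164;0.62 16 4.5 3.5 0.164;0.62 18 4.5 3.5 0.164;0.62 20 4.5 3.5 0.164;0.62 21.1 4.5 3.5 0.164;0.62 21.1 4.5 3.5 0.164;0.2 21.1 4.5 3.5 0.164;0.2 21.1 4.5 3.5 0.164;0.2 21.1 4.5 3.5 0.164;0.2 21.1 4.5 3.5 0.164;0.2 21.1 4.5 3.5 0.164;0.2 21.1 4.5 3.5 0.164", squeeze=40)

```text
time_s: 3.65
tool_pos: [0.4355, 0.084, 0.0213]
tcp_rot: [-2.942, 1.569, 0.035]
ft_force: [-0.8, -2.0, 7.0]
opening: 0.345
```

```bash
cat > st.py <<'E'
import sys
from h import *; from workcell import r
s=r.read_state(); print({k:np.round(s[k],4).tolist() for k in("time_s","tool_pos","ft_force","opening","joint_positions")})
a=sys.argv[1:]
if a:
    x,y,z,j=map(float,a[:4]); print(inc(s,[x,y,z],np.radians(j)))
E
python3 st.py .5242 -.0617 .035 104.3
```

```text
{'time_s': 3.65, 'tool_pos': [0.4355, 0.084, 0.0213], 'ft_force': [-0.7656, -2.0133, 6.9529], 'opening': 0.3446, 'joint_positions': [0.108, 0.3821, 1.9859, -0.0002, 0.7716, 1.8431]}
(array([ -1.36,  12.92, -11.13]), np.float64(-0.4137))
```

Call:
send_rows(increments="0.2 -4 0 0 0;0.2 -8 0 0 0;0.2 -10 3 -2.5 -0.1;0.2 -10 6 -5.5 -0.2;0.2 -10 9 -8.5 -0.3;0.2 -10 12 -10.5 -0.41;0.2 -10 12.9 -11.1 -0.414;0.2 -10 12.9 -11.1 -0.414;0.2 -10 12.9 -11.1 -0.414;0.2 -10 12.9 -11.1 -0.414")

```text
time_s: 4.65
tool_pos: [0.5229, -0.0603, 0.1204]
tcp_rot: [-1.506, 1.571, 1.886]
ft_force: [0.3, 0.1, -1.0]
opening: 0.347
```

```bash
python3 st.py .5242 -.0617 .0355 104.3; python3 st.py .5242 -.0617 .0355 104.3;python3 - <<'E'
from h import *; from workcell import r
s=r.read_state(); d=r.get_image("wrist"); np.savez("w2.npz",im=d["pixels"],K=d["intrinsics"],T=tool(s)@d["tool_from_camera"])
cv2.imwrite("pics/w2.png",d["pixels"][:,:,::-1])
E
```

```text
{'time_s': 4.65, 'tool_pos': [0.5229, -0.0603, 0.1204], 'ft_force': [0.3369, 0.0569, -1.0038], 'opening': 0.3466, 'joint_positions': [-0.1844, 0.3686, 1.7055, 0.0002, 1.0676, 1.1362]}
(array([ 8.49,  0.17, -0.09]), np.float64(0.0005))
{'time_s': 4.65, 'tool_pos': [0.5229, -0.0603, 0.1204], 'ft_force': [0.3369, 0.0569, -1.0038], 'opening': 0.3466, 'joint_positions': [-0.1844, 0.3686, 1.7055, 0.0002, 1.0676, 1.1362]}
(array([ 8.49,  0.17, -0.09]), np.float64(0.0005))
```

View pics/w2.png

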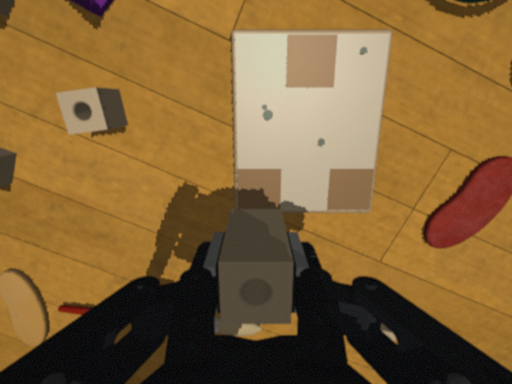

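The wrist view shows the lower shelf with all three patches: the back one at (311,61), and the front two at (258,186) and (351,189). Prop D is held square at (256,266). I'll measure the shelf and the held prop from this view.

```bash
python3 - <<'E'
from h import *
d=np.load("w2.npz"); im,K,T=d["im"],d["K"],d["T"]
f=lambda q:[np.round(v,1).tolist() if not np.isscalar(v) else round(v,1) for v in q]
h=cv2.cvtColor(im,cv2.COLOR_RGB2HSV)
for p in [(311,61),(350,189),(300,120),(258,180),(420,100),(255,270)]: print(p,h[p[1],p[0]])
m=((h[...,1]<125)&(h[...,2]>120)).astype(np.uint8); m[:22]=0;m[206:]=0;m[:,:225]=0;m[:,400:]=0
# edges of slab top: corners from lines
cs,_=cv2.findContours(m,cv2.RETR_EXTERNAL,cv2.CHAIN_APPROX_NONE); k=max(cs,key=cv2.contourArea)[:,0,:]
print(k.min(0),k.max(0))
w=ray(K,T,k,.014)*1000
# left/right/top edge line fits
def fit(sel): 
    v=cv2.fitLine(w[sel].astype(np.float32),cv2.DIST_HUBER,0,.01,.01).ravel(); return v
L=fit((k[:,0]<245)&(k[:,1]>45)&(k[:,1]<165)); R=fit((k[:,0]>370)&(k[:,1]>45)&(k[:,1]<200)); U=fit((k[:,1]<40)&(k[:,0]>250)&(k[:,0]<380))
for v in(L,R,U): print(v.round(4), np.degrees(np.arctan2(v[1],v[0])).round(2))
a=np.radians(14.3); X=np.array([np.cos(a),np.sin(a)]);Y=np.array([-X[1],X[0]])
yl,yr,xu=L[2:]@Y,R[2:]@Y,U[2:]@X; print("width",yl-yr)
c=(yl+yr)/2*Y+(xu-75)*X; print("centre",c)
# bare patches back & front-right
b=((h[...,1]>55)&(h[...,1]<125)&(h[...,2]>90)).astype(np.uint8); b=cv2.erode(b,np.ones((3,3)))
n,l,st,ce=cv2.connectedComponentsWithStats(b)
for i in range(1,n):
    if st[i,4]>500: print(st[i],ce[i].round(1),ray(K,T,ce[i],.014).round(4)*1000)
E
```

```text
(311, 61) [ 16  95 175]
(350, 189) [ 15 120 140]
(300, 120) [ 19  52 210]
(258, 180) [ 16 114 145]
(420, 100) [ 18 183 167]
(255, 270) [18 74 86]
[231  30] [391 205]
[ 9.688000e-01  2.480000e-01  5.875697e+02 -2.422110e+01] 14.36
[ 9.693000e-01  2.460000e-01  6.034784e+02 -1.456191e+02] 14.24
[ 2.469000e-01 -9.690000e-01  6.570082e+02 -7.183470e+01] -75.7
width 121.56601802371793
centre [583.7128863 -87.9307293]
[ 232   31  159  181 6212] [310.4 117.6] [[594.4 -87.9]]
[  57   88   50   45 1327] [ 81.8 110.5] [[553.6  95.1]]
```

```bash
python3 - <<'E'
from h import *
d=np.load("w2.npz"); im,K,T=d["im"],d["K"],d["T"]
cv2.imwrite("pics/w2z.png",cv2.resize(im[200:340,190:320][:,:,::-1],None,fx=4,fy=4,interpolation=cv2.INTER_CUBIC))
a=np.radians(14.3); X=np.array([np.cos(a),np.sin(a)]);Y=np.array([-X[1],X[0]])
h=cv2.cvtColor(im,cv2.COLOR_RGB2HSV)
print(h[200:330:5,240].tolist())
m=(h[...,2]<58).astype(np.uint8); m[:270]=0;m[312:]=0;m[:,:235]=0;m[:,280:]=0
ys,xs=np.nonzero(m); print(xs.mean(),ys.mean(),len(xs)); 
p=ray(K,T,[[xs.mean(),ys.mean()]],.159)[0]; print(p, (p-[.5229,-.0603])@X,(p-[.5229,-.0603])@Y)
E
```

```text
[[15, 125, 63], [16, 124, 64], [18, 84, 70], [20, 79, 68], [20, 85, 72], [19, 78, 69], [20, 85, 69], [16, 78, 72], [19, 78, 69], [21, 76, 67], [18, 81, 69], [18, 84, 67], [17, 69, 70], [18, 79, 87], [17, 81, 88], [20, 77, 86], [17, 80, 86], [17, 78, 82], [18, 81, 69], [16, 75, 75], [18, 81, 82], [19, 86, 86], [17, 78, 85], [20, 86, 83], [17, 79, 84], [19, 92, 89]]
nan nan 0
[nan nan] nan nan<stdin>:8: RuntimeWarning: Mean of empty slice.
  ret = ret.dtype.type(ret / rcount)
<stdin>:9: RuntimeWarning: Mean of empty slice.
```

View pics/w2z.png

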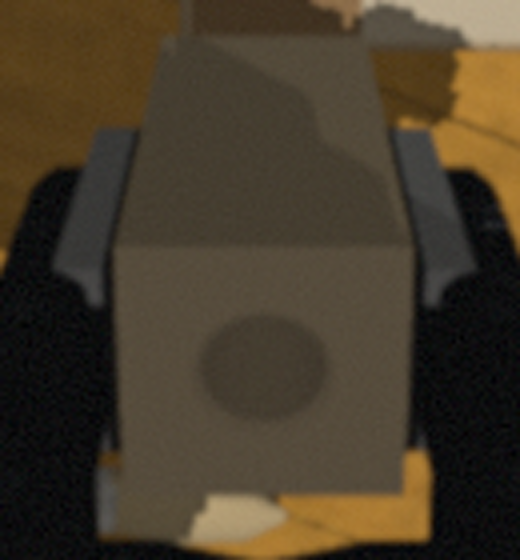

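```bash
python3 - <<'E'
from h import *
d=np.load("w2.npz"); K,T=d["K"],d["T"]
a=np.radians(14.3); X=np.array([np.cos(a),np.sin(a)]);Y=np.array([-X[1],X[0]])
for q in [(263,367),(115,247),(408,247),(404,492),(122,488)]:
    p=ray(K,T,[[q[0]/4+190,q[1]/4+200]],.159)[0]-[.5229,-.0603]; print(q,(p@X*1000).round(1),(p@Y*1000).round(1))
E
```

```text
(263, 367) -0.0 0.7
(115, 247) 14.1 15.6
(408, 247) 14.1 -13.9
(404, 492) -15.8 -14.5
(122, 488) -15.3 15.9
```

Call:
send_rows(increments="0.2 3 0.2 -0.1 0;0.2 6 0.2 -0.1 0;0.2 7.5 0.2 -0.1 0;0.2 8.2 0.2 -0.1 0;0.2 8.5 0.2 -0.1 0;0.2 8.5 0.2 -0.1 0;0.2 8.5 0.2 -0.1 0")

```text
time_s: 5.4
tool_pos: [0.5252, -0.063, 0.0362]
tcp_rot: [2.69, 1.569, -0.201]
ft_force: [-0.7, 0.4, -0.4]
opening: 0.348
```

```bash
python3 st.py .5242 -.0617 .0355 104.3
```

```text
{'time_s': 5.4, 'tool_pos': [0.5252, -0.063, 0.0362], 'ft_force': [-0.6984, 0.3934, -0.4121], 'opening': 0.348, 'joint_positions': [-0.1886, 0.5019, 1.7456, -0.0, 0.8926, 1.1322]}
(array([ 0.07, -0.15,  0.07]), np.float64(0.0004))
```

Call:
send_rows(increments="0.2 0.08 -0.1 0.05 0;0.2 0.08 -0.1 0.05 0;0.55 0.08 -0.1 0.05 0;0.55 0.08 -0.1 0.05 0;0.55 0.08 -0.1 0.05 0;0.55 0.08 -0.1 0.05 0;0.55 -2 -0.1 0.05 0;0.55 -6 -0.1 0.05 0;0.55 -10 -0.1 0.05 0;0.55 -12 -0.1 0.05 0;0.55 -12 -0.1 0.05 0")

```text
time_s: 6.5
tool_pos: [0.5252, -0.0624, 0.1582]
tcp_rot: [2.701, 1.566, -0.19]
ft_force: [0.1, -0.6, -1.0]
opening: 0.55
```

```bash
python3 st.py .4859 .173 .0215 83.3; python3 - <<'E'
from h import *; from workcell import r
s=r.read_state(); d=r.get_image("wrist"); np.savez("w3.npz",im=d["pixels"],K=d["intrinsics"],T=tool(s)@d["tool_from_camera"])
cv2.imwrite("pics/w3.png",d["pixels"][:,:,::-1])
E
```

```text
{'time_s': 6.5, 'tool_pos': [0.5252, -0.0624, 0.1582], 'ft_force': [0.1461, -0.6353, -0.9704], 'opening': 0.5503, 'joint_positions': [-0.1876, 0.3232, 1.669, -0.0, 1.1441, 1.1334]}
(array([ 13.63, -23.81,  -1.95]), np.float64(0.3668))
```

View pics/w3.png

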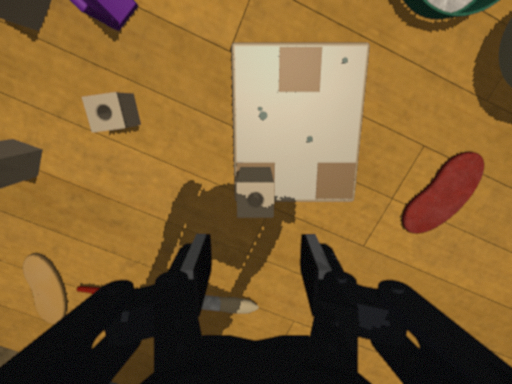

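Prop D now stands on the front-left patch, with its top at (255,198). Next is prop C.

Call:
send_rows(increments="0.62 0 -4.5 -0.4 0.1;0.62 0 -9.5 -0.8 0.2;0.62 0 -14 -1.2 0.3;0.62 0 -19 -1.6 0.367;0.62 0 -23.8 -1.95 0.367;0.62 3 -23.8 -1.95 0.367;0.62 6 -23.8 -1.95 0.367;0.62 8 -23.8 -1.95 0.367;0.62 10 -23.8 -1.95 0.367;0.62 12 -23.8 -1.95 0.367;0.62 13.6 -23.8 -1.95 0.367;0.62 13.6 -23.8 -1.95 0.367;0.2 13.6 -23.8 -1.95 0.367;0.2 13.6 -23.8 -1.95 0.367;0.2 13.6 -23.8 -1.95 0.367;0.2 13.6 -23.8 -1.95 0.367;0.2 13.6 -23.8 -1.95 0.367;0.2 13.6 -23.8 -1.95 0.367")

```text
time_s: 8.35
tool_pos: [0.4842, 0.1732, 0.0196]
tcp_rot: [-2.733, 1.57, 0.292]
ft_force: [-1.1, -0.3, 3.7]
opening: 0.343
```

```bash
python3 st.py .544 -.1393 .0365 104.3
```

```text
{'time_s': 8.35, 'tool_pos': [0.4842, 0.1732, 0.0196], 'ft_force': [-1.0727, -0.3177, 3.6996], 'opening': 0.3426, 'joint_positions': [0.2723, 0.5059, 1.7916, 0.0, 0.8436, 1.9603]}
(array([-1.69, 30.34, -9.59]), np.float64(-0.3668))
```

```bash
cat > st.py <<'E'
import sys
from h import *; from workcell import r
P=[];Q=[]
for i in range(8):
    s=r.read_state(); P.append(s["tool_pos"]); Q.append(tool(s)[:3,:3]); r.get_image("top")
s=dict(s); s["tool_pos"]=np.mean(P,0); s["tcp_rot"]=Ro.from_matrix(Q).mean().as_euler('xyz')
print("sd mm",(np.std(P,0)*1000).round(2),"mean",s["tool_pos"].round(4),{k:np.round(s[k],3).tolist() for k in("time_s","ft_force","opening")})
y=tool(s)[:3,1]; print("jaw",np.degrees(np.arctan2(y[1],y[0])).round(2)%180, "xaxis",tool(s)[:3,0].round(4))
a=sys.argv[1:]
if a:
    x,y,z,j=map(float,a[:4]); print(inc(s,[x,y,z],np.radians(j)))
E
python3 st.py .544 -.1393 .0365 104.3
```

```text
sd mm [0.01 0.01 0.01] mean [0.4842 0.1732 0.0196] {'time_s': 8.7, 'ft_force': [-1.586, -0.167, 5.585], 'opening': 0.347}
jaw 83.29 xaxis [ 4.e-04  1.e-04 -1.e+00]
(array([-1.69, 30.34, -9.59]), np.float64(-0.3668))
```

Call:
send_rows(increments="0.2 -4 0 0 0;0.2 -8 0 0 0;0.2 -11 4 -1.5 -0.1;0.2 -11 9 -3 -0.2;0.2 -11 13.5 -4.5 -0.3;0.2 -11 18 -6 -0.366;0.2 -11 22 -7 -0.366;0.2 -11 26 -8.5 -0.366;0.2 -11 30.3 -9.6 -0.367;0.2 -11 30.3 -9.6 -0.367;0.2 -11 30.3 -9.6 -0.367")

```text
time_s: 9.85
tool_pos: [0.5437, -0.1396, 0.1288]
tcp_rot: [-0.679, 1.57, 2.71]
ft_force: [0.2, 0.9, -0.9]
opening: 0.347
```

```bash
python3 st.py .544 -.1393 .0338 104.3;  python3 - <<'E'
from h import *; from workcell import r
s=r.read_state(); d=r.get_image("wrist"); np.savez("w4.npz",im=d["pixels"],K=d["intrinsics"],T=tool(s)@d["tool_from_camera"])
cv2.imwrite("pics/w4.png",d["pixels"][:,:,::-1])
E
```

```text
sd mm [0.14 0.54 0.23] mean [ 0.5439 -0.1383  0.1292] {'time_s': 10.2, 'ft_force': [-0.352, -0.457, -1.271], 'opening': 0.346}
jaw 104.35 xaxis [-3.e-04  2.e-04 -1.e+00]
(array([9.54, 0.1 , 0.01]), np.float64(0.0008))
```

View pics/w4.png

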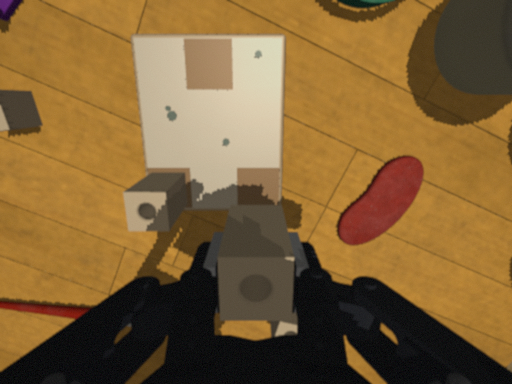

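Prop C is held at (256,270) above the front-right patch at (259,186). D is still standing at (150,205). Lowering now.

Call:
send_rows(increments="0.2 4 0.1 0 0;0.2 7 0.1 0 0;0.2 8.5 0.1 0 0;0.2 9.2 0.1 0 0;0.2 9.5 0.1 0 0;0.2 9.5 0.1 0 0;0.2 9.5 0.1 0 0;0.2 9.5 0.1 0 0")

```text
time_s: 11.1
tool_pos: [0.5447, -0.1401, 0.0352]
tcp_rot: [2.575, 1.569, -0.317]
ft_force: [0.4, 1.6, -0.2]
opening: 0.351
```

```bash
python3 st.py .544 -.1393 .0338 104.3
```

```text
sd mm [0.15 0.05 0.29] mean [ 0.5444 -0.14    0.0347] {'time_s': 11.45, 'ft_force': [-0.482, -0.744, -0.319], 'opening': 0.347}
jaw 104.31 xaxis [ 6.e-04 -2.e-04 -1.e+00]
(array([ 0.09, -0.08,  0.02]), np.float64(0.0002))
```

Call:
send_rows(increments="0.2 0.1 -0.05 0 0;0.2 0.1 -0.05 0 0;0.2 0.1 -0.05 0 0;0.55 0.1 -0.05 0 0;0.55 0.1 -0.05 0 0;0.55 0.1 -0.05 0 0;0.55 0.1 -0.05 0 0;0.55 -2 -0.05 0 0;0.55 -6 -0.05 0 0;0.55 -10 -0.05 0 0;0.55 -12 -0.05 0 0;0.55 -12 -0.05 0 0;0.55 -12 -0.05 0 0")

```text
time_s: 12.8
tool_pos: [0.5439, -0.1394, 0.1539]
tcp_rot: [-0.643, 1.571, 2.749]
ft_force: [-0.1, -0.2, -0.2]
opening: 0.55
```

```bash
python3 st.py .6283 .1733 .0215 70.1
```

```text
sd mm [0.13 0.05 0.33] mean [ 0.5438 -0.1393  0.1533] {'time_s': 13.15, 'ft_force': [0.38, -0.798, -0.725], 'opening': 0.549}
jaw 104.31 xaxis [-1.5e-03  5.0e-04 -1.0e+00]
(array([ 13.18, -28.19, -15.94]), np.float64(0.5971))
```

Call:
send_rows(increments="0.53 0 -4 -2.3 0.1;0.53 0 -8 -4.6 0.2;0.53 0 -12 -7 0.3;0.53 0 -16 -9.2 0.4;0.53 0 -20 -11.5 0.5;0.53 0 -24 -13.7 0.597;0.53 0 -28.2 -15.9 0.597;0.53 3 -28.2 -15.9 0.597;0.53 5 -28.2 -15.9 0.597;0.53 5 -28.2 -15.9 0.597")

```text
time_s: 14.2
tool_pos: [0.627, 0.1731, 0.1009]
tcp_rot: [0.559, 1.565, -2.93]
ft_force: [-0.9, -0.3, -0.5]
opening: 0.529
```

```bash
python3 st.py .6283 .1733 .0205 70.1; python3 - <<'E'
from h import *; from workcell import r
s=r.read_state(); d=r.get_image("wrist"); np.savez("w5.npz",im=d["pixels"],K=d["intrinsics"],T=tool(s)@d["tool_from_camera"])
cv2.imwrite("pics/w5.png",d["pixels"][:,:,::-1])
E
```

```text
sd mm [0.71 0.06 1.64] mean [0.6286 0.173  0.1047] {'time_s': 14.55, 'ft_force': [0.604, -0.021, 0.307], 'opening': 0.527}
jaw 70.09 xaxis [ 2.e-04  0.e+00 -1.e+00]
(array([ 8.42, -0.02,  0.04]), np.float64(-0.0001))
```

View pics/w5.png

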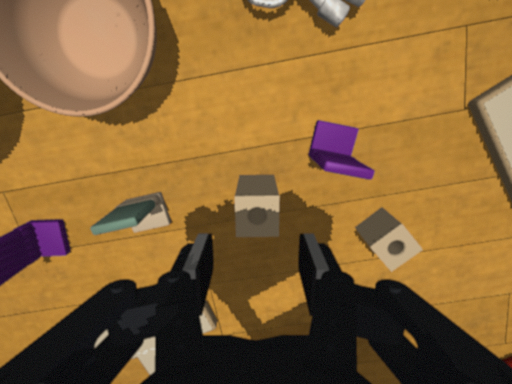

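Prop A at (257,205) is centred between the fingers, and the purple tile at (340,150) is clear. Picking it up.

Call:
send_rows(increments="0.53 3 0 0 0;0.53 6 0 0 0;0.53 8 0 0 0;0.53 8.4 0 0 0;0.53 8.4 0 0 0;0.2 8.4 0 0 0;0.2 8.4 0 0 0;0.2 8.4 0 0 0;0.2 8.4 0 0 0;0.2 8.4 0 0 0;0.2 8.4 0 0 0")

```text
time_s: 15.75
tool_pos: [0.6293, 0.1733, 0.0219]
tcp_rot: [-2.576, 1.568, 0.218]
ft_force: [-1.3, 0.6, 7.1]
opening: 0.35
```

```bash
python3 st.py .6349 -.0749 .0345 104.3
```

```text
sd mm [0.01 0.01 0.01] mean [0.6293 0.1733 0.0219] {'time_s': 16.1, 'ft_force': [0.291, -0.356, 7.15], 'opening': 0.349}
jaw 70.11 xaxis [ 2.5e-03  5.0e-04 -1.0e+00]
(array([-1.27, 23.14, -8.98]), np.float64(-0.5968))
```

Call:
send_rows(increments="0.2 -4 0 0 0;0.2 -8 0 0 0;0.2 -10 3 -1 -0.1;0.2 -10 7 -2.5 -0.2;0.2 -10 11 -4 -0.3;0.2 -10 15 -5.5 -0.4;0.2 -10 19 -7.5 -0.5;0.2 -10 23.1 -9 -0.597;0.2 -10 23.1 -9 -0.597;0.2 -10 23.1 -9 -0.597")

```text
time_s: 17.15
tool_pos: [0.6344, -0.0756, 0.1206]
tcp_rot: [3.083, 1.571, 0.189]
ft_force: [-0.0, 0.8, -1.0]
opening: 0.344
```

```bash
python3 st.py .6349 -.0749 .036 104.3;  python3 - <<'E'
from h import *; from workcell import r
s=r.read_state(); d=r.get_image("wrist"); np.savez("w6.npz",im=d["pixels"],K=d["intrinsics"],T=tool(s)@d["tool_from_camera"])
cv2.imwrite("pics/w6.png",d["pixels"][:,:,::-1])
E
```

```text
sd mm [0.06 0.65 0.08] mean [ 0.6345 -0.074   0.1205] {'time_s': 17.5, 'ft_force': [-0.063, -0.057, -1.22], 'opening': 0.343}
jaw 104.32 xaxis [ 1.e-04  1.e-04 -1.e+00]
(array([ 8.45,  0.09, -0.01]), np.float64(0.0004))
```

View pics/w6.png

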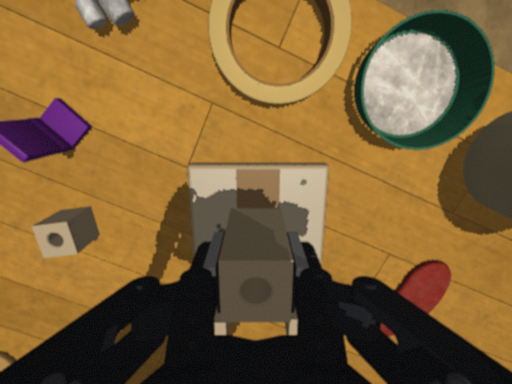

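Prop A is held at (256,270), lined up with the back patch at (258,185). Lowering it and checking before release.

Call:
send_rows(increments="0.2 3 0.1 0 0;0.2 6 0.1 0 0;0.2 7.5 0.1 0 0;0.2 8.2 0.1 0 0;0.2 8.4 0.1 0 0;0.2 8.4 0.1 0 0;0.2 8.4 0.1 0 0;0.2 8.4 0.1 0 0")

```text
time_s: 18.4
tool_pos: [0.6352, -0.0758, 0.0373]
tcp_rot: [2.726, 1.569, -0.165]
ft_force: [-0.4, -0.2, 0.0]
opening: 0.351
```

```bash
python3 st.py .6349 -.0749 .036 104.3
```

```text
sd mm [0.15 0.02 0.32] mean [ 0.6349 -0.0757  0.0367] {'time_s': 18.75, 'ft_force': [0.272, -0.907, -0.79], 'opening': 0.346}
jaw 104.31 xaxis [ 6.e-04 -1.e-04 -1.e+00]
(array([ 0.07, -0.08, -0.02]), np.float64(0.0002))
```

Call:
send_rows(increments="0.2 0.08 -0.05 0 0;0.2 0.08 -0.05 0 0;0.2 0.08 -0.05 0 0;0.55 0.08 -0.05 0 0;0.55 0.08 -0.05 0 0;0.55 0.08 -0.05 0 0;0.55 0.08 -0.05 0 0;0.55 -2 -0.05 0 0;0.55 -6 -0.05 0 0;0.55 -10 0 2 0;0.55 -14 1 7 0;0.55 -16 2 11 0;0.55 -16 2 11 0;0.55 -16 2 11 0;0.55 -16 2 11 0;0.55 -16 2 11 0")

```text
time_s: 20.4
tool_pos: [0.5336, -0.1217, 0.195]
tcp_rot: [-0.647, 1.569, 2.745]
ft_force: [0.3, -0.7, -0.8]
opening: 0.547
```

```bash
python3 - <<'E'
from h import *; from workcell import r
for i in range(4): r.get_image("top")
s=r.read_state(); print(s["tool_pos"]); d=r.get_image("wrist"); np.savez("w7.npz",im=d["pixels"],K=d["intrinsics"],T=tool(s)@d["tool_from_camera"])
cv2.imwrite("pics/w7.png",d["pixels"][:,:,::-1])
d=r.get_image("top"); np.savez("t7.npz",im=d["pixels"],K=d["intrinsics"],T=d["world_from_camera"]); cv2.imwrite("pics/t7.png",cv2.resize(d["pixels"][120:220,280:380][:,:,::-1],None,fx=5,fy=5,interpolation=cv2.INTER_CUBIC))
E
```

```text
[ 0.53334356 -0.12188857  0.1955136 ]
```

View pics/w7.png

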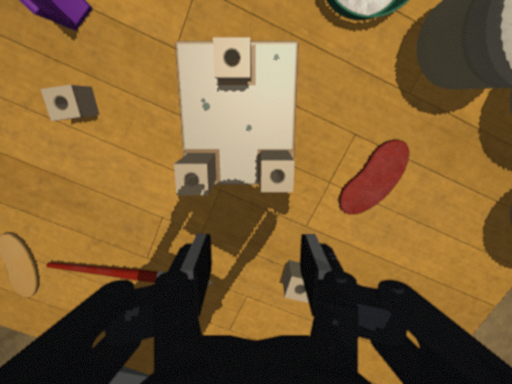

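View pics/t7.png

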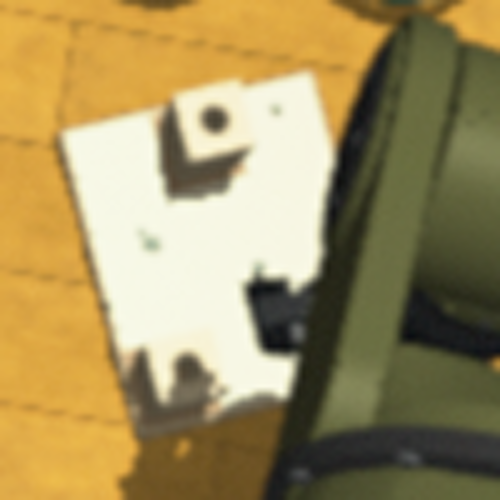

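All three props stand on their patches, with hole centres near (232,57), (192,180) and (277,176) in the wrist view. I'll check their positions in the shelf frame.

```bash
python3 - <<'E'
from h import *
d=np.load("w7.npz"); im,K,T=d["im"],d["K"],d["T"]
a=np.radians(14.3); X=np.array([np.cos(a),np.sin(a)]);Y=np.array([-X[1],X[0]])
g=cv2.cvtColor(im,cv2.COLOR_RGB2GRAY); c0=np.array([584.5,-87.7])
for (u,v) in [(232,57),(192,180),(277,176)]:
    q=g[v-10:v+11,u-10:u+11]; m=(q<(int(q.max())*0.45)).astype(np.uint8)
    n,l,st,ce=cv2.connectedComponentsWithStats(m); i=1+np.argmin([np.hypot(*(ce[k]-10)) for k in range(1,n)])
    uv=ce[i]+[u-10,v-10]; w=ray(K,T,[uv],.074)[0]*1000
    print(uv.round(1),st[i,4],w.round(1),((w-c0)@X).round(1),((w-c0)@Y).round(1))
for roi in[(212,34,254,84)]:
    print(rect(im,K,T,roi,.074)[0])
cv2.imwrite("pics/w7z.png",cv2.resize(im[25:200,165:310][:,:,::-1],None,fx=4,fy=4,interpolation=cv2.INTER_CUBIC)[:600])
# shelf edges in this view
h=cv2.cvtColor(im,cv2.COLOR_RGB2HSV)
for row in (110,120,130):
    m=np.nonzero(h[row,165:310,1]<100)[0]+165; w=ray(K,T,[[m[0]-.5,row],[m[-1]+.5,row]],.014)*1000; print(row,m[0],m[-1],((w-c0)@Y).round(1))
E
```

```text
[231.7  57.2] 190 [634.8 -74.8] 51.9 0.1
[191.1 180.6] 148 [522.7 -61.9] -53.5 40.3
[277.4 175.5] 113 [ 547.3 -138.4] -48.5 -39.9
((632.1804809570312, -75.82882690429688), (36.5307731628418, 34.012939453125), 11.80721664428711)
110 181 294 [ 60.2 -61. ]
120 182 294 [ 59.9 -61.4]
130 182 293 [ 60.7 -60.7]
```

View pics/w7z.png

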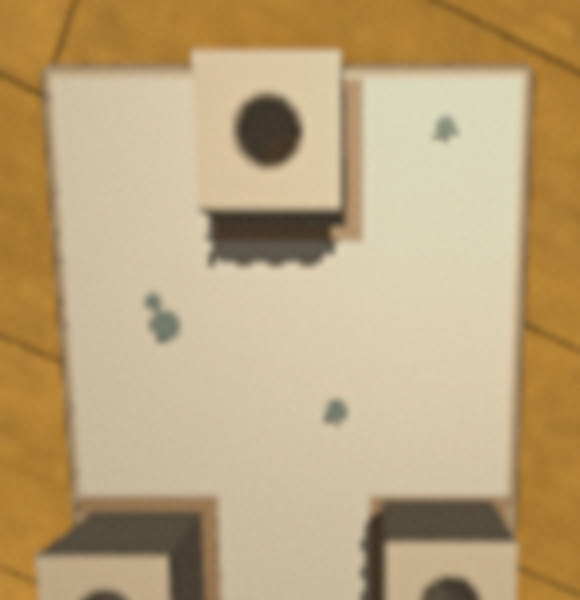

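```bash
python3 - <<'E'
from h import *
d=np.load("w7.npz"); im=d["im"]
cv2.imwrite("pics/w7y.png",cv2.resize(im[142:202,168:303][:,:,::-1],None,fx=5.9,fy=5.9,interpolation=cv2.INTER_CUBIC))
E
```

```text
(no output)
```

View pics/w7y.png

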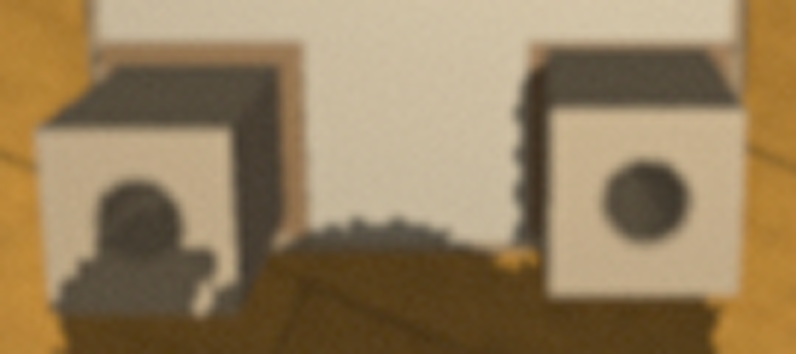

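Props A (51.9, 0.1) and D (-53.5, 40.3) are well centred. C sits about 3 mm too far toward +x: its base is about 1 mm from the patch edge, where 4 mm is nominal. That's still on the patch, but I'll regrip it and shift it 3 mm.

```bash
python3 st.py .5443 -.1395 .036 104.3
```

```text
sd mm [0.05 0.08 0.15] mean [ 0.5332 -0.1222  0.1962] {'time_s': 21.05, 'ft_force': [0.009, -0.562, 0.391], 'opening': 0.552}
jaw 104.32 xaxis [-2.e-04  1.e-04 -1.e+00]
(array([16.02,  1.95, -0.66]), np.float64(0.0003))
```

Call:
send_rows(increments="0.55 4 1.9 -0.7 0;0.55 8 1.9 -0.7 0;0.55 12 1.9 -0.7 0;0.55 14 1.9 -0.7 0;0.55 15.5 1.9 -0.7 0;0.55 16 1.9 -0.7 0;0.55 16 1.9 -0.7 0;0.55 16 1.9 -0.7 0;0.2 16 1.9 -0.7 0;0.2 16 1.9 -0.7 0;0.2 16 1.9 -0.7 0;0.2 16 1.9 -0.7 0;0.2 16 1.9 -0.7 0;0.2 16 1.9 -0.7 0")

```text
time_s: 22.5
tool_pos: [0.5452, -0.1391, 0.0375]
tcp_rot: [2.612, 1.569, -0.28]
ft_force: [-0.9, 0.1, 7.3]
opening: 0.352
```

```bash
python3 st.py .5414 -.1402 .036 104.3
```

```text
sd mm [0.01 0.01 0.01] mean [ 0.5451 -0.1391  0.0374] {'time_s': 22.85, 'ft_force': [-0.923, 0.564, 7.313], 'opening': 0.347}
jaw 104.31 xaxis [ 1.8e-03 -5.0e-04 -1.0e+00]
(array([0.14, 0.01, 0.39]), np.float64(0.0002))
```

Call:
send_rows(increments="0.2 -0.4 0 0 0;0.2 -0.4 0 0 0;0.2 -0.4 0 0.3 0;0.2 -0.4 0 0.3 0;0.2 -0.4 0 0.3 0;0.2 -0.1 0 0.3 0;0.2 0 0 0.3 0;0.2 0 0 0.3 0;0.2 0 0 0.3 0;0.55 0 0 0.3 0;0.55 0 0 0.3 0;0.55 0 0 0.3 0;0.55 0 0 0.3 0;0.55 -2 0 0.3 0;0.55 -6 0 0.3 0;0.55 -10 0 0.3 0;0.55 -15 -1.9 1 0;0.55 -16 -1.9 1 0;0.55 -16 -1.9 1 0;0.55 -16 -1.9 1 0")

```text
time_s: 24.9
tool_pos: [0.5299, -0.1231, 0.195]
tcp_rot: [-0.511, 1.569, 2.88]
ft_force: [-1.2, 0.1, -1.0]
opening: 0.547
```

```bash
python3 st.py; python3 - <<'E'
from h import *; from workcell import r
s=r.read_state(); d=r.get_image("wrist"); im=d["pixels"]; K=d["intrinsics"];T=tool(s)@d["tool_from_camera"]; np.savez("w8.npz",im=im,K=K,T=T)
cv2.imwrite("pics/w8.png",im[:,:,::-1])
E
```

```text
sd mm [0.12 0.02 0.4 ] mean [ 0.5299 -0.1231  0.1949] {'time_s': 25.25, 'ft_force': [0.527, -0.804, -0.035], 'opening': 0.551}
jaw 104.3 xaxis [-2.1e-03  6.0e-04 -1.0e+00]
```

View pics/w8.png

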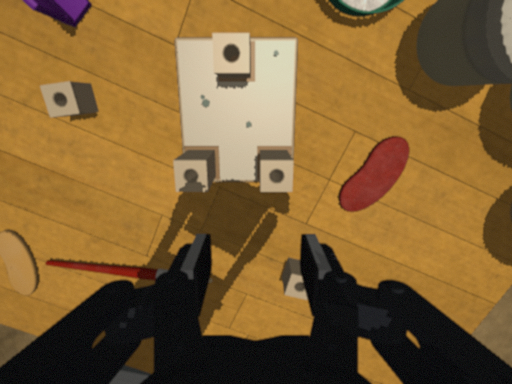

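```bash
python3 - <<'E'
from h import *
d=np.load("w8.npz"); im,K,T=d["im"],d["K"],d["T"]
a=np.radians(14.3); X=np.array([np.cos(a),np.sin(a)]);Y=np.array([-X[1],X[0]])
g=cv2.cvtColor(im,cv2.COLOR_RGB2GRAY); c0=np.array([584.5,-87.7])
for (u,v) in [(232,54),(192,177),(276,176)]:
    q=g[v-10:v+11,u-10:u+11]; m=(q<(int(q.max())*0.45)).astype(np.uint8)
    n,l,st,ce=cv2.connectedComponentsWithStats(m); i=1+np.argmin([np.hypot(*(ce[k]-10)) for k in range(1,n)])
    uv=ce[i]+[u-10,v-10]; w=ray(K,T,[uv],.074)[0]*1000
    print(uv.round(1),st[i,4],w.round(1),((w-c0)@X).round(1),((w-c0)@Y).round(1))
cv2.imwrite("pics/w8y.png",cv2.resize(im[140:200,168:303][:,:,::-1],None,fx=5.9,fy=5.9,interpolation=cv2.INTER_CUBIC))
E
```

```text
[230.9  52.6] 193 [634.9 -74.7] 52.1 0.2
[190.7 176.6] 129 [523.2 -62. ] -53.0 40.1
[276.5 175.3] 110 [ 544.1 -138.7] -51.8 -39.5
```

View pics/w8y.png

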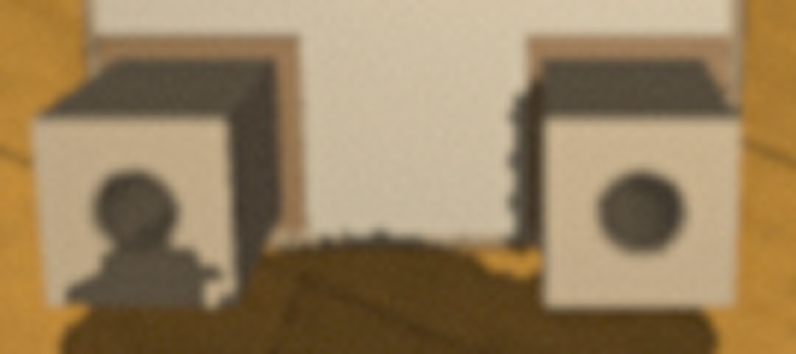

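```bash
python3 st.py .4842 .3166 .12 93.5
```

```text
sd mm [0.02 0.02 0.13] mean [ 0.5302 -0.123   0.1962] {'time_s': 25.7, 'ft_force': [-0.085, 0.447, 0.399], 'opening': 0.555}
jaw 104.31 xaxis [-1.e-04  0.e+00 -1.e+00]
(array([  7.62, -43.74,  -6.41]), np.float64(0.1887))
```

All three props are now within about 1 mm of their patch centres. Next is the notched shelf.

Call:
send_rows(increments="1 0 -4.5 -0.6 0.02;1 0 -9 -1.3 0.04;1 0 -14 -2 0.06;1 0 -19 -2.7 0.08;1 0 -24 -3.5 0.1;1 0 -29 -4.2 0.12;1 0 -34 -4.9 0.15;1 0 -39 -5.7 0.18;1 2 -43.7 -6.4 0.189;1 5 -43.7 -6.4 0.189;1 7 -43.7 -6.4 0.189;1 7 -43.7 -6.4 0.189;1 7 -43.7 -6.4 0.189;1 7 -43.7 -6.4 0.189")

```text
time_s: 27.15
tool_pos: [0.4849, 0.3163, 0.1279]
tcp_rot: [-2.679, 1.568, 0.523]
ft_force: [0.9, 0.2, 0.5]
opening: 0.999
```

```bash
python3 st.py .4842 .3166 .003 93.5; python3 - <<'E'
from h import *; from workcell import r
s=r.read_state(); d=r.get_image("wrist"); im=d["pixels"]; K=d["intrinsics"];T=tool(s)@d["tool_from_camera"]; np.savez("w9.npz",im=im,K=K,T=T)
cv2.imwrite("pics/w9.png",im[:,:,::-1])
E
```

```text
sd mm [0.21 0.02 0.46] mean [0.4846 0.3162 0.1273] {'time_s': 27.5, 'ft_force': [-0.046, 0.024, 0.074], 'opening': 1.0}
jaw 93.46 xaxis [ 1.3e-03  8.0e-04 -1.0e+00]
(array([12.43, -0.03,  0.05]), np.float64(-0.0007))
```

View pics/w9.png

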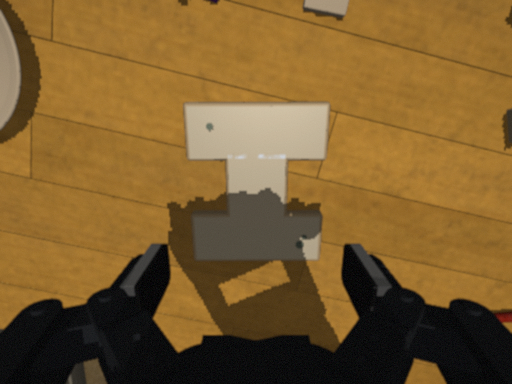

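The wrist view shows the notched shelf square to the gripper. Its far edge runs along row 103, its sides are at columns 185–328, and the waist is at (257,180). Refining the pose from its edges.

```bash
python3 - <<'E'
from h import *
d=np.load("w9.npz"); im,K,T=d["im"],d["K"],d["T"]
h=cv2.cvtColor(im,cv2.COLOR_RGB2HSV).astype(int); g=cv2.cvtColor(im,cv2.COLOR_RGB2GRAY)
S=h[...,1]
def fit(P):
    w=(ray(K,T,P,.014)*1000).astype(np.float32); return cv2.fitLine(w,cv2.DIST_HUBER,0,.01,.01).ravel()
def edge(row=None,col=None,a=0,b=0):
    v=S[row,a:b] if row is not None else S[a:b,col]
    k=np.nonzero((v[:-1]-115)*(v[1:]-115)<=0)[0][0]; t=(115-v[k])/(v[k+1]-v[k]+1e-9); p=a+k+t
    return (p,row) if row is not None else (col,p)
L=fit([edge(row=y,a=175,b=200) for y in range(112,150,2)]); R=fit([edge(row=y,a=315,b=340) for y in range(112,150,2)])
U=fit([edge(col=x,a=92,b=112) for x in range(195,320,4)])
WL=fit([edge(row=y,a=215,b=238) for y in range(168,185,2)]); WR=fit([edge(row=y,a=275,b=300) for y in range(168,185,2)])
D=fit([edge(col=x,a=250,b=270) for x in list(range(203,280,4))]) 
for n,v in zip("L R U WL WR D".split(),(L,R,U,WL,WR,D)): print(n,v.round(3),(np.degrees(np.arctan2(v[1],v[0]))%180).round(2))
a=np.radians(3.5); X=np.array([np.cos(a),np.sin(a)]);Y=np.array([-X[1],X[0]])
print("widths",L[2:]@Y-R[2:]@Y,WL[2:]@Y-WR[2:]@Y,U[2:]@X-D[2:]@X)
print("centre",(L[2:]+R[2:])@Y/2*Y+(U[2:]+D[2:])@X/2*X, (L[2:]+R[2:])@Y/2*Y+(U[2:]@X-75)*X,(WL[2:]+WR[2:])@Y/2)
E
```

```text
L [9.98000e-01 5.90000e-02 5.32078e+02 3.80618e+02] 3.39
R [9.98000e-01 6.50000e-02 5.38113e+02 2.58644e+02] 3.73
U [ 6.20000e-02 -9.98000e-01  5.59106e+02  3.17138e+02] 93.57
WL [9.98000e-01 6.40000e-02 4.93802e+02 3.44391e+02] 3.67
WR [9.99000e-01 5.20000e-02 4.97090e+02 2.90039e+02] 2.99
D [ 6.40000e-02 -9.98000e-01  4.09991e+02  3.26935e+02] 93.66
widths 122.11485457715295 54.45166598798863 148.2389616467588
centre [484.88337025 316.55979818] [484.00447822 316.50604284] 286.3768520146082
```

Call:
send_rows(increments="0.8 3 0 0 0;0.8 6 0 0 0;0.8 9 0 0 0;0.8 10.5 0 0 0;0.8 11.3 0 0 0;0.8 11.7 0 0 0;0.8 11.7 0 0 0;0.8 11.7 0 0 0;0.8 11.7 0 0 0")

```text
time_s: 28.5
tool_pos: [0.4846, 0.3165, 0.0102]
tcp_rot: [-2.693, 1.569, 0.51]
ft_force: [-0.3, -1.2, -0.2]
opening: 0.802
```

```bash
python3 st.py .4847 .3166 .003 93.5; python3 - <<'E'
from h import *; from workcell import r
s=r.read_state(); d=r.get_image("wrist"); im=d["pixels"]
cv2.imwrite("pics/w10.png",cv2.resize(im[100:384,100:412][:,:,::-1],None,fx=2,fy=2))
E
```

```text
sd mm [0.13 0.07 0.29] mean [0.4843 0.3164 0.0097] {'time_s': 28.85, 'ft_force': [0.6, 0.759, 0.132], 'opening': 0.8}
jaw 93.48 xaxis [ 6.e-04  3.e-04 -1.e+00]
(array([ 0.67, -0.02, -0.04]), np.float64(-0.0003))
```

View pics/w10.png

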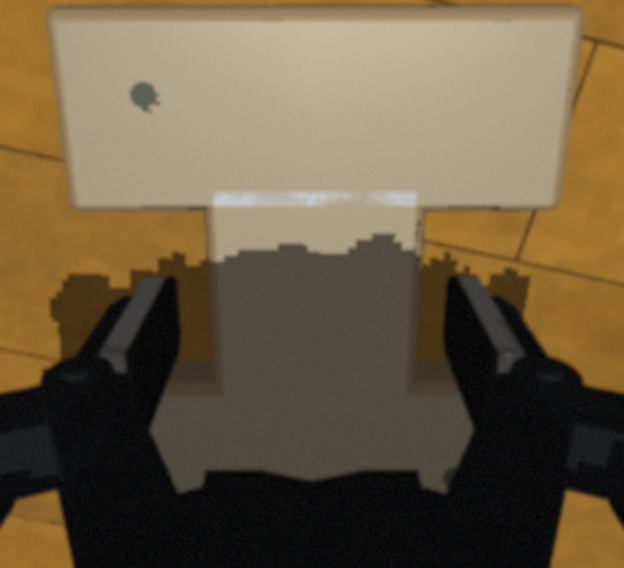

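The fingers sit inside both notches, centred on the waist at columns 215–415 of the crop. Lowering gently with an eye on the force.

Call:
send_rows(increments="0.8 0.4 0 0 0;0.8 0.7 0 0 0;0.8 0.9 0 0 0;0.8 0.9 0 0 0;0.8 0.9 0 0 0")

```text
time_s: 29.45
tool_pos: [0.4842, 0.3163, 0.0002]
tcp_rot: [0.151, 1.571, -2.93]
ft_force: [0.1, 0.8, 0.2]
opening: 0.803
```

```bash
python3 st.py
```

```text
sd mm [0.02 0.01 0.05] mean [4.842e-01 3.163e-01 4.000e-04] {'time_s': 29.8, 'ft_force': [-0.653, 0.11, -0.214], 'opening': 0.798}
jaw 93.48 xaxis [ 1.e-04  1.e-04 -1.e+00]
```

Call:
send_rows(increments="0.8 0.2 0 0 0;0.8 0.2 0 0 0;0.5 0.2 0 0 0;0.5 0.2 0 0 0;0.5 0.2 0 0 0;0.5 0.2 0 0 0;0.5 0.2 0 0 0;0.5 0.2 0 0 0", squeeze=80)

```text
time_s: 30.65
tool_pos: [0.4844, 0.3164, -0.0012]
tcp_rot: [-2.638, 1.57, 0.565]
ft_force: [-0.7, -0.5, 5.7]
opening: 0.627
```

```bash
python3 st.py .5845 -.0877 .15 104.3
```

```text
sd mm [0.01 0.01 0.01] mean [ 0.4844  0.3164 -0.0012] {'time_s': 31.0, 'ft_force': [-1.71, -0.903, 6.372], 'opening': 0.636}
jaw 93.49 xaxis [ 6.e-04  4.e-04 -1.e+00]
(array([-15.13,  40.94,  -7.55]), np.float64(-0.1887))
```

Call:
send_rows(increments="0.5 -1 0 0 0;0.5 -3 0 0 0;0.5 -6 0 0 0;0.5 -9 0 0 0;0.5 -12 0 0 0;0.5 -15 0 0 0;0.5 -15 0 0 0;0.5 -15 0 0 0")

```text
time_s: 31.85
tool_pos: [0.484, 0.3161, 0.1482]
tcp_rot: [-2.785, 1.571, 0.417]
ft_force: [-0.4, -0.1, -4.3]
opening: 0.631
```

```bash
python3 st.py .5845 -.0877 .15 104.3; python3 - <<'E'
from h import *; from workcell import r
s=r.read_state(); d=r.get_image("wrist"); im=d["pixels"]; K=d["intrinsics"];T=tool(s)@d["tool_from_camera"]; np.savez("w11.npz",im=im,K=K,T=T)
cv2.imwrite("pics/w11.png",im[:,:,::-1])
cv2.imwrite("pics/s11.png",r.get_image("scene")["pixels"][:,:,::-1])
E
```

```text
sd mm [0.16 0.1  0.46] mean [0.4837 0.316  0.1472] {'time_s': 32.2, 'ft_force': [0.19, 0.424, -3.032], 'opening': 0.634}
jaw 93.48 xaxis [-1.6e-03 -9.0e-04 -1.0e+00]
(array([-0.26, 40.91, -7.6 ]), np.float64(-0.1888))
```

View pics/w11.png

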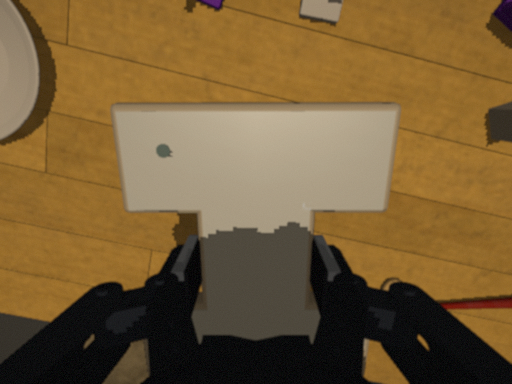

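View pics/s11.png

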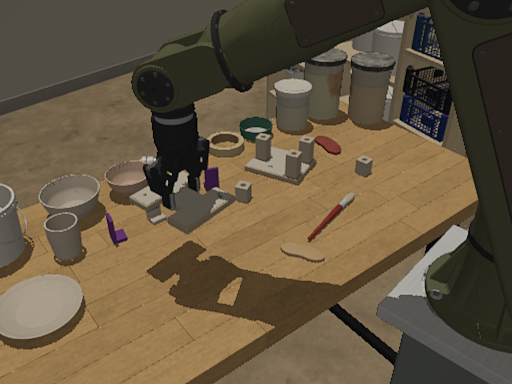

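The notched shelf is lifted and looks level, with its far edge flat at row 103 in the wrist view. Carrying it over the props.

Call:
send_rows(increments="0.5 0 2 -0.4 0;0.5 0 6 -1.1 -0.02;0.5 0 10 -1.9 -0.04;0.5 0 14 -2.6 -0.06;0.5 0 18 -3.3 -0.08;0.5 0 22 -4.1 -0.1;0.5 0 26 -4.8 -0.12;0.5 0 30 -5.6 -0.14;0.5 0 34 -6.3 -0.16;0.5 0 38 -7.1 -0.18;0.5 0 40.2 -7.5 -0.189;0.5 0 40.9 -7.6 -0.189;0.5 0 40.9 -7.6 -0.189;0.5 0 40.9 -7.6 -0.189;0.5 0 40.9 -7.6 -0.189")

```text
time_s: 33.85
tool_pos: [0.5848, -0.0862, 0.1483]
tcp_rot: [-1.542, 1.571, 1.85]
ft_force: [0.5, -0.3, -3.6]
opening: 0.632
```

```bash
python3 st.py .5845 -.0877 .0732 104.3; python3 - <<'E'
from h import *; from workcell import r
s=r.read_state(); d=r.get_image("wrist"); im=d["pixels"]; K=d["intrinsics"];T=tool(s)@d["tool_from_camera"]; np.savez("w12.npz",im=im,K=K,T=T,p=s["tool_pos"])
cv2.imwrite("pics/w12.png",im[:,:,::-1])
E
```

```text
sd mm [0.04 0.32 0.03] mean [ 0.5849 -0.0867  0.1484] {'time_s': 34.2, 'ft_force': [-0.105, 0.466, -3.396], 'opening': 0.628}
jaw 104.36 xaxis [ 1.e-04  0.e+00 -1.e+00]
(array([7.52, 0.09, 0.06]), np.float64(0.001))
```

View pics/w12.png

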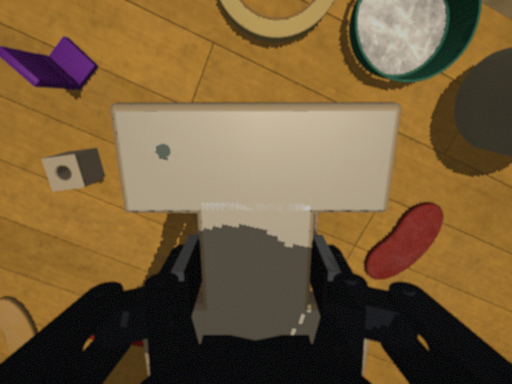

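```bash
python3 - <<'E'
from h import *
d=np.load("w12.npz"); im,K,T,p=d["im"],d["K"],d["T"],d["p"]*1000
a=np.radians(14.35); X=np.array([np.cos(a),np.sin(a)]);Y=np.array([-X[1],X[0]])
S=cv2.cvtColor(im,cv2.COLOR_RGB2HSV)[...,1].astype(int); zt=p[2]/1000+.0012+.014; print(p)
def edge(row=None,col=None,a=0,b=0):
    v=S[row,a:b] if row is not None else S[a:b,col]
    k=np.nonzero((v[:-1]-115)*(v[1:]-115)<=0)[0][0]; t=(115-v[k])/(v[k+1]-v[k]+1e-9); q=a+k+t
    return (q,row) if row is not None else (col,q)
def rep(n,P):
    w=ray(K,T,P,zt)*1000-p[:2]; print(n,(w@X).round(1)[::4],(w@Y).round(1)[::4])
rep("L",[edge(row=y,a=105,b=130) for y in range(112,205,8)])
rep("R",[edge(row=y,a=380,b=410) for y in range(112,205,8)])
rep("U",[edge(col=x,a=92,b=115) for x in range(125,390,10)])
rep("inner",[edge(col=x,a=200,b=222) for x in list(range(135,190,6))+list(range(325,380,6))])
E
```

```text
[584.87010392 -87.23584729 148.29857578]
L [71.4 58.  43.7] [61.7 61.7 61.6]
R [71.3 57.9 43.6] [-60.  -59.9 -60. ]
U [75.1 75.1 75.2 75.1 75.1 75.1 75.2] [ 55.1  38.4  21.8   5.1 -11.6 -28.2 -44.9]
inner [26.6 26.6 26.1 26.7 26.7] [ 56.8  45.6  34.5 -37.1 -48.3]
```

Held shelf: the far edge is 75.1 mm ahead of the TCP and the side edges run parallel, so it's centred, square and level. Lowering.

Call:
send_rows(increments="0.5 2 0.05 0.04 0;0.5 4 0.05 0.04 0;0.5 5.5 0.05 0.04 0;0.5 6.5 0.05 0.04 0;0.5 7 0.05 0.04 0;0.5 7.2 0.05 0.04 0;0.5 7.2 0.05 0.04 0;0.5 7.2 0.05 0.04 0;0.5 7.2 0.05 0.04 0")

```text
time_s: 35.2
tool_pos: [0.5849, -0.088, 0.0769]
tcp_rot: [2.655, 1.57, -0.237]
ft_force: [0.4, 0.4, -2.9]
opening: 0.628
```

```bash
python3 st.py .5845 -.0877 .0732 104.3; python3 - <<'E'
from h import *; from workcell import r
im=r.get_image("scene")["pixels"]
cv2.imwrite("pics/s13.png",cv2.resize(im[80:210,180:380][:,:,::-1],None,fx=4,fy=4,interpolation=cv2.INTER_CUBIC))
E
```

```text
sd mm [0.08 0.02 0.18] mean [ 0.5847 -0.088   0.0766] {'time_s': 35.55, 'ft_force': [-0.355, 0.701, -3.461], 'opening': 0.633}
jaw 104.31 xaxis [ 4.e-04 -1.e-04 -1.e+00]
(array([ 0.34, -0.03,  0.01]), np.float64(0.0002))
```

View pics/s13.png

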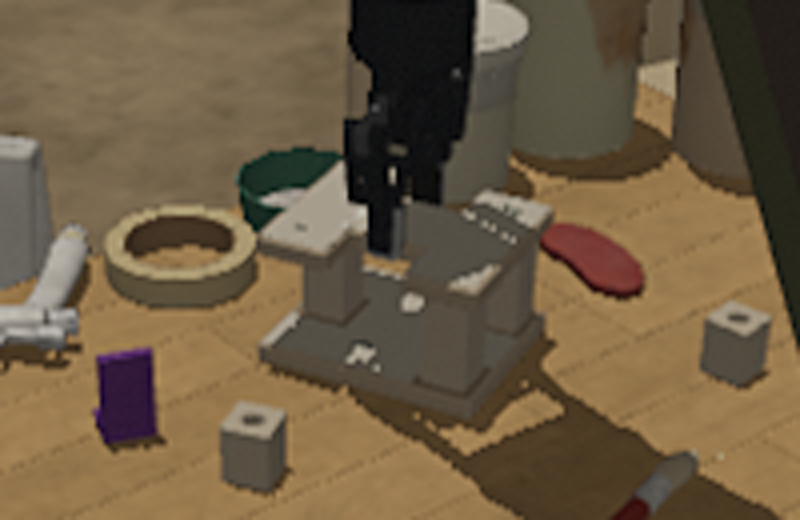

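Call:
send_rows(increments="0.5 0.2 0 0 0;0.5 0.28 0 0 0;0.5 0.33 0 0 0;0.5 0.36 0 0 0;0.5 0.36 0 0 0;0.5 0.36 0 0 0")

```text
time_s: 36.25
tool_pos: [0.5847, -0.088, 0.0729]
tcp_rot: [2.655, 1.571, -0.237]
ft_force: [-0.8, -0.3, 0.0]
opening: 0.629
```

```bash
python3 st.py .5845 -.0877 .0732 104.3
```

```text
sd mm [0.01 0.01 0.02] mean [ 0.5847 -0.088   0.0728] {'time_s': 36.6, 'ft_force': [-2.3, 0.25, 1.896], 'opening': 0.631}
jaw 104.31 xaxis [ 2.e-04 -0.e+00 -1.e+00]
(array([-0.04, -0.03,  0.01]), np.float64(0.0002))
```

Force has gone from -3.4 to +1.9 N at exactly the expected height, so the shelf is seated. Releasing.

Call:
send_rows(increments="0.68 0.36 0 0 0;0.75 0.36 0 0 0;0.85 0.36 0 0 0;0.85 0.36 0 0 0;0.85 0.36 0 0 0;0.85 -1 0 0 0;0.85 -3 0 0 0;0.85 -6 0 0 0;0.85 -10 0 0 0;0.85 -13 0 4 0;0.85 -13 0 8 0;0.85 -13 0 9 0;0.85 -13 0 9 0;0.85 -13 0 9 0")

```text
time_s: 38.05
tool_pos: [0.4981, -0.1102, 0.2032]
tcp_rot: [2.718, 1.57, -0.174]
ft_force: [-0.9, -0.4, -0.3]
opening: 0.848
```

```bash
python3 st.py; python3 - <<'E'
from h import *; from workcell import r
s=r.read_state(); d=r.get_image("wrist"); im=d["pixels"]; K=d["intrinsics"];T=tool(s)@d["tool_from_camera"]; np.savez("w14.npz",im=im,K=K,T=T,p=s["tool_pos"])
cv2.imwrite("pics/w14.png",im[:,:,::-1])
im=r.get_image("scene")["pixels"]
cv2.imwrite("pics/s14.png",cv2.resize(im[80:210,180:380][:,:,::-1],None,fx=4,fy=4,interpolation=cv2.INTER_CUBIC))
E
```

```text
sd mm [0.19 0.06 0.31] mean [ 0.498  -0.11    0.2025] {'time_s': 38.4, 'ft_force': [0.012, 0.466, -0.259], 'opening': 0.848}
jaw 104.33 xaxis [-3.e-04  1.e-04 -1.e+00]
```

View pics/w14.png

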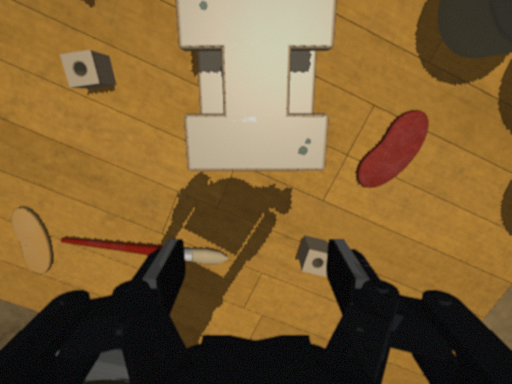

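View pics/s14.png

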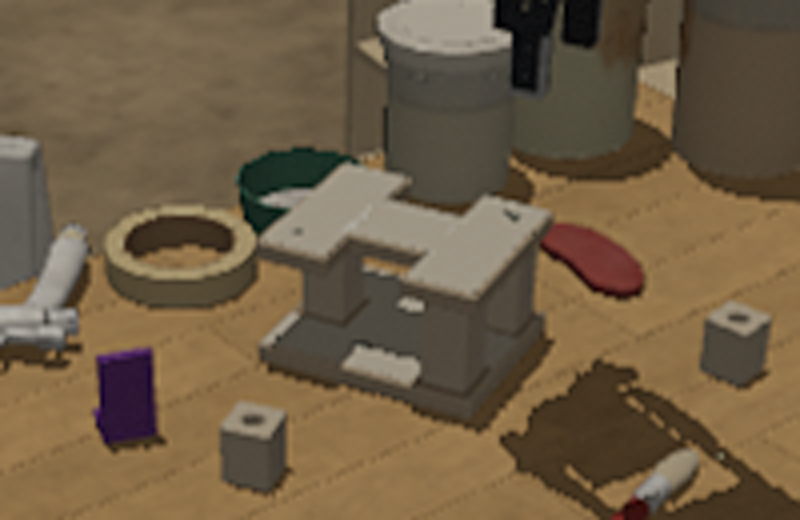

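The shelf lies level on the three props. Now for the test tile: candidates in the top view are teal/grey at (171,142), and purple at (129,139) and (244,145). The teal/bare one is the match, since purple is excluded. Moving closer to confirm and measure.

```bash
python3 st.py .59 .26 .2 92
```

```text
sd mm [0.03 0.03 0.06] mean [ 0.4974 -0.1102  0.2027] {'time_s': 38.9, 'ft_force': [0.429, 0.302, 0.363], 'opening': 0.853}
jaw 104.31 xaxis [-0.  0. -1.]
(array([  0.27, -33.58, -18.12]), np.float64(0.2149))
```

Call:
send_rows(increments="0.6 0 -4 -2.2 0.03;0.6 0 -8 -4.4 0.06;0.6 0 -12 -6.5 0.09;0.6 0 -16 -8.6 0.12;0.6 0 -20 -10.8 0.15;0.6 0 -24 -13 0.18;0.6 0 -28 -15.1 0.2;0.6 0 -32 -17.3 0.215;0.6 0 -33.6 -18.1 0.215;0.6 0 -33.6 -18.1 0.215;0.6 0 -33.6 -18.1 0.215;0.6 0 -33.6 -18.1 0.215")

```text
time_s: 40.15
tool_pos: [0.5898, 0.259, 0.2028]
tcp_rot: [1.575, 1.571, -1.533]
ft_force: [-0.1, -0.0, 0.2]
opening: 0.6
```

```bash
python3 st.py; python3 - <<'E'
from h import *; from workcell import r
s=r.read_state(); d=r.get_image("wrist"); im=d["pixels"]; K=d["intrinsics"];T=tool(s)@d["tool_from_camera"]; np.savez("w15.npz",im=im,K=K,T=T,p=s["tool_pos"])
cv2.imwrite("pics/w15.png",im[:,:,::-1])
d=r.get_image("top"); im=d["pixels"]; np.savez("t15.npz",im=im,K=d["intrinsics"],T=d["world_from_camera"])
d=r.get_image("scene"); np.savez("s15.npz",im=d["pixels"],K=d["intrinsics"],T=d["world_from_camera"])
E
```

```text
sd mm [0.04 0.28 0.08] mean [0.5898 0.2593 0.2029] {'time_s': 40.5, 'ft_force': [-0.002, 0.297, 0.306], 'opening': 0.597}
jaw 91.94 xaxis [ 2.e-04  0.e+00 -1.e+00]
```

View pics/w15.png

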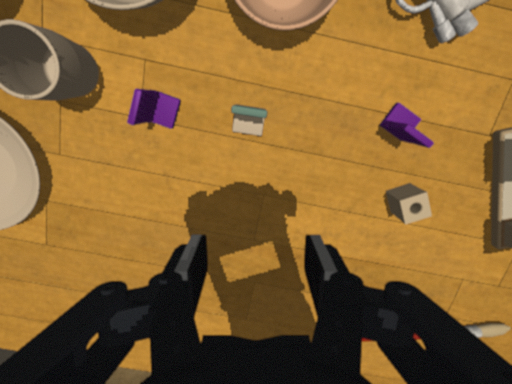

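```bash
python3 - <<'E'
from h import *
d=np.load("w15.npz"); im=d["im"]
cv2.imwrite("pics/w15z.png",cv2.resize(im[95:145,220:280][:,:,::-1],None,fx=10,fy=10,interpolation=cv2.INTER_CUBIC))
E
```

```text
(no output)
```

View pics/w15z.png

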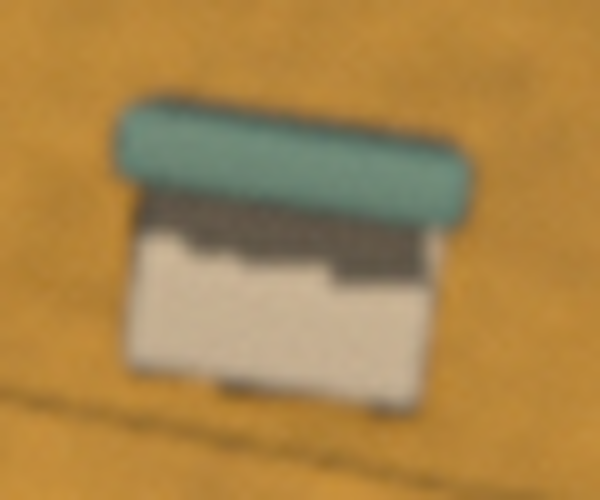

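The enlarged crop confirms the tile. The teal-topped plate runs along (240–267, 105–117), with the bare pale foot in front of it toward the robot, at (248,127). So the tile's +x points roughly along world +x.

```bash
python3 - <<'E'
from h import *
d=np.load("w15.npz"); im,K,T=d["im"],d["K"],d["T"]
up=6; x0,y0=220,95
c=cv2.resize(im[95:145,220:280],None,fx=up,fy=up,interpolation=cv2.INTER_CUBIC); h=cv2.cvtColor(c,cv2.COLOR_RGB2HSV)
def R(m,z):
    cs,_=cv2.findContours(m.astype(np.uint8),cv2.RETR_EXTERNAL,cv2.CHAIN_APPROX_NONE); k=max(cs,key=cv2.contourArea)
    p=(k[:,0,:]+.5)/up-.5+[x0,y0]; w=(ray(K,T,p,z)*1000).astype(np.float32); return cv2.minAreaRect(w)
print(h[150//10*6//1,280//10*6],h[300//10*6,280//10*6])
m=(h[...,0]>50)&(h[...,0]<110)&(h[...,1]>40); q=R(m,.061); print("plate top",np.round(q[0],1),np.round(q[1],1),q[2])
m=(h[...,1]<120)&(h[...,0]<40); q=R(m,.008); print("foot",np.round(q[0],1),np.round(q[1],1),q[2])
E
```

```text
[ 69  48 139] [ 18  66 200]
plate top [655.9 269.3] [31.6  6.7] 84.2010726928711
foot [644.2 271.5] [40.3 30.4] 83.36626434326172
```

```bash
python3 - <<'E'
from h import *; from workcell import r
d=np.load("w15.npz"); im,K,T=d["im"],d["K"],d["T"]
f=lambda q:(np.array(q)/10-.05+[220,95])
w=ray(K,T,f([(125,372),(418,408)]),.008)*1000; print(w.round(1),w.mean(0).round(1),np.degrees(np.arctan2(*(w[0]-w[1])[::-1])))
w=ray(K,T,f([(112,102),(472,148)]),.061)*1000; v=w[0]-w[1]; print("back edge",w.round(1),w.mean(0),np.hypot(*v),np.degrees(np.arctan2(*v[::-1])))
w=ray(K,T,f([(112,180),(465,228)]),.061)*1000; v=w[0]-w[1]; print("front edge",w.round(1),w.mean(0),np.hypot(*v),np.degrees(np.arctan2(*v[::-1])))
# top view cross-check
d=np.load("t15.npz"); im,K,T=d["im"],d["K"],d["T"]; cv2.imwrite("pics/t15z.png",cv2.resize(im[125:160,150:195][:,:,::-1],None,fx=12,fy=12,interpolation=cv2.INTER_CUBIC))
import subprocess
E
python3 st.py .6555 .2693 .12 84; 
```

```text
[[630.4 288.3]
 [627.5 255.1]] [628.9 271.7] 85.03095897199549
back edge [[660.6 285.9]
 [657.6 252.3]] [659.08725046 269.09742204] 33.74326257956673 84.93746282782034
front edge [[653.6 285.8]
 [650.3 252.6]] [651.94793471 269.22618706] 33.37427004460736 84.4359272221212
sd mm [0.01 0.02 0.01] mean [0.5897 0.2601 0.2027] {'time_s': 41.05, 'ft_force': [0.177, 0.343, -0.016], 'opening': 0.597}
jaw 92.0 xaxis [-0. -0. -1.]
(array([ 8.27, -0.69, -6.61]), np.float64(0.1396))
```

View pics/t15z.png

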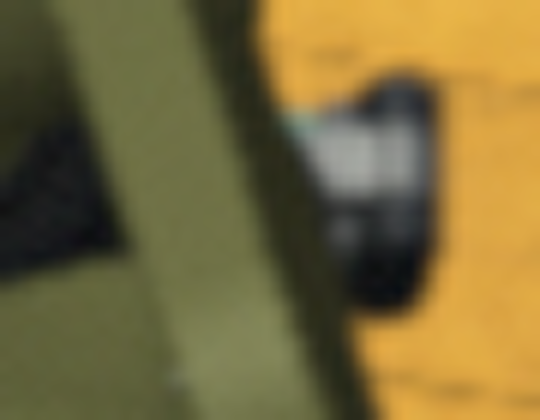

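Call:
send_rows(increments="0.6 0 -0.4 -3.3 0.07;0.6 0 -0.7 -6.6 0.13;0.6 3 -0.7 -6.6 0.13;0.6 7 -0.7 -6.6 0.13;0.6 10 -0.7 -6.6 0.13;0.6 11.5 -0.7 -6.6 0.13;0.6 11.5 -0.7 -6.6 0.13;0.6 11.5 -0.7 -6.6 0.13;0.6 11.5 -0.7 -6.6 0.13")

```text
time_s: 42.0
tool_pos: [0.6563, 0.2697, 0.09]
tcp_rot: [-2.711, 1.568, 0.336]
ft_force: [0.1, 0.2, 1.0]
opening: 0.603
```

```bash
python3 st.py .6553 .2692 .025 84.6; python3 - <<'E'
from h import *; from workcell import r
s=r.read_state(); d=r.get_image("wrist"); im=d["pixels"]; K=d["intrinsics"];T=tool(s)@d["tool_from_camera"]; np.savez("w16.npz",im=im,K=K,T=T,p=s["tool_pos"])
cv2.imwrite("pics/w16.png",cv2.resize(im[120:384,130:390][:,:,::-1],None,fx=2.2,fy=2.2))
E
```

```text
sd mm [0.26 0.11 0.69] mean [0.6559 0.2695 0.089 ] {'time_s': 42.35, 'ft_force': [0.205, 0.398, 0.276], 'opening': 0.603}
jaw 84.55 xaxis [ 1.7e-03  6.0e-04 -1.0e+00]
(array([6.4 , 0.04, 0.06]), np.float64(-0.0009))
```

View pics/w16.png

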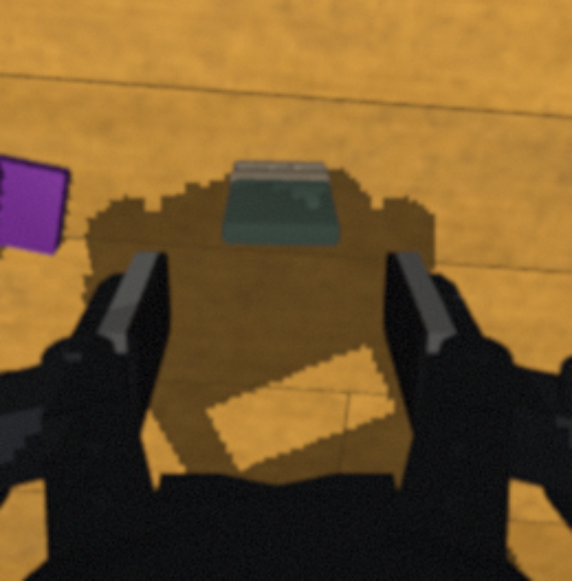

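```bash
python3 - <<'E'
from h import *
d=np.load("w16.npz"); K,T,p=d["K"],d["T"],d["p"]
for q in [(222,222),(340,222),(222,243),(340,243)]:
    w=ray(K,T,[np.array(q)/2.2+[130,120]],.061)[0]*1000; print(q,w.round(1))
print(p)
E
```

```text
(222, 222) [660.9 285.3]
(340, 222) [657.7 252. ]
(222, 243) [654.4 286.1]
(340, 243) [651.2 252.4]
[0.65546983 0.26938934 0.08787152]
```

The plate top is centred at (656, 269) mm, right under the TCP. Descending and gripping.

Call:
send_rows(increments="0.6 2.5 0 0 0;0.6 5 0 0 0;0.6 6 0 0 0;0.6 6.3 0 0 0;0.6 6.3 0 0 0;0.2 6.3 0 0 0;0.2 6.3 0 0 0;0.2 6.3 0 0 0;0.2 6.3 0 0 0;0.2 6.3 0 0 0;0.2 6.3 0 0 0", squeeze=30)

```text
time_s: 43.55
tool_pos: [0.6562, 0.2696, 0.0262]
tcp_rot: [-2.696, 1.568, 0.35]
ft_force: [-0.3, -1.7, 4.9]
opening: 0.397
```

```bash
python3 st.py .5953 -.0851 .2 104.3
```

```text
sd mm [0.01 0.01 0.01] mean [0.6562 0.2696 0.0262] {'time_s': 43.9, 'ft_force': [0.65, -0.012, 6.558], 'opening': 0.4}
jaw 84.55 xaxis [ 2.3e-03  8.0e-04 -1.0e+00]
(array([-17.42,  35.87,   2.65]), np.float64(-0.3448))
```

Call:
send_rows(increments="0.2 -4 0 0 0;0.2 -8 0 0 0;0.2 -12 0 0 0;0.2 -15 3 0.2 -0.03;0.2 -17.4 7 0.5 -0.07;0.2 -17.4 11 0.8 -0.11;0.2 -17.4 15 1.1 -0.15;0.2 -17.4 19 1.4 -0.19;0.2 -17.4 23 1.7 -0.23;0.2 -17.4 27 2 -0.27;0.2 -17.4 31 2.3 -0.31;0.2 -17.4 34.5 2.6 -0.345;0.2 -17.4 35.9 2.6 -0.345;0.2 -17.4 35.9 2.6 -0.345;0.2 -17.4 35.9 2.6 -0.345;0.2 -17.4 35.9 2.6 -0.345")

```text
time_s: 45.55
tool_pos: [0.5957, -0.0842, 0.1987]
tcp_rot: [-1.866, 1.571, 1.527]
ft_force: [-0.2, 0.1, -1.3]
opening: 0.399
```

```bash
python3 st.py .5958 -.085 .1147 104.3; python3 - <<'E'
from h import *; from workcell import r
s=r.read_state(); d=r.get_image("wrist"); im=d["pixels"]; K=d["intrinsics"];T=tool(s)@d["tool_from_camera"]; np.savez("w17.npz",im=im,K=K,T=T,p=s["tool_pos"])
cv2.imwrite("pics/w17.png",im[:,:,::-1])
E
```

```text
sd mm [0.06 0.34 0.02] mean [ 0.5956 -0.0847  0.1987] {'time_s': 45.9, 'ft_force': [0.271, 0.206, -0.431], 'opening': 0.396}
jaw 104.36 xaxis [-0.e+00  1.e-04 -1.e+00]
(array([ 8.4 ,  0.04, -0.01]), np.float64(0.0011))
```

View pics/w17.png

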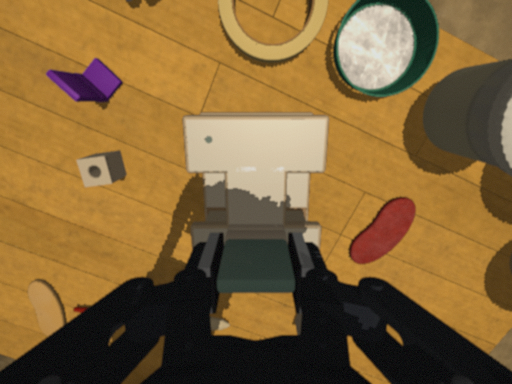

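Tile is held at (256,265) over the shelf, whose far bar is at (256,143). I'll measure where the upper shelf lies from this view before lowering.

```bash
python3 - <<'E'
from h import *
d=np.load("w17.npz"); im,K,T,p=d["im"],d["K"],d["T"],d["p"]*1000
a=np.radians(14.3); X=np.array([np.cos(a),np.sin(a)]);Y=np.array([-X[1],X[0]]); c0=np.array([584.5,-87.7])
S=cv2.cvtColor(im,cv2.COLOR_RGB2HSV)[...,1].astype(int)
def edge(row=None,col=None,a=0,b=0):
    v=S[row,a:b] if row is not None else S[a:b,col]
    k=np.nonzero((v[:-1]-105)*(v[1:]-105)<=0)[0][0]; t=(105-v[k])/(v[k+1]-v[k]+1e-9); q=a+k+t
    return (q,row) if row is not None else (col,q)
def rep(n,P):
    w=ray(K,T,P,.088)*1000; v=cv2.fitLine(w.astype(np.float32),cv2.DIST_HUBER,0,.01,.01).ravel(); print(n,((v[2:]-c0)@X).round(1),((v[2:]-c0)@Y).round(1),(np.degrees(np.arctan2(v[1],v[0]))%180).round(2))
rep("L",[edge(row=y,a=175,b=200) for y in range(125,165,4)])
rep("R",[edge(row=y,a=315,b=340) for y in range(125,165,4)])
rep("U",[edge(col=x,a=105,b=125) for x in range(195,320,6)])
print(((p[:2]-c0)@X),((p[:2]-c0)@Y))
# held plate top (z = tcp -.0262+.061)
z=(p[2]-26.2+61)/1000
print(im[265,256],im[280,256]); 
cv2.imwrite("pics/w17z.png",cv2.resize(im[225:305,200:310][:,:,::-1],None,fx=6,fy=6,interpolation=cv2.INTER_CUBIC))
E
```

```text
L 52.2 61.3 14.5
R 52.2 -60.3 14.39
U 77.5 -1.7 104.33
11.227268751524962 -0.396613570609525
[44 56 47] [49 60 55]
```

View pics/w17z.png

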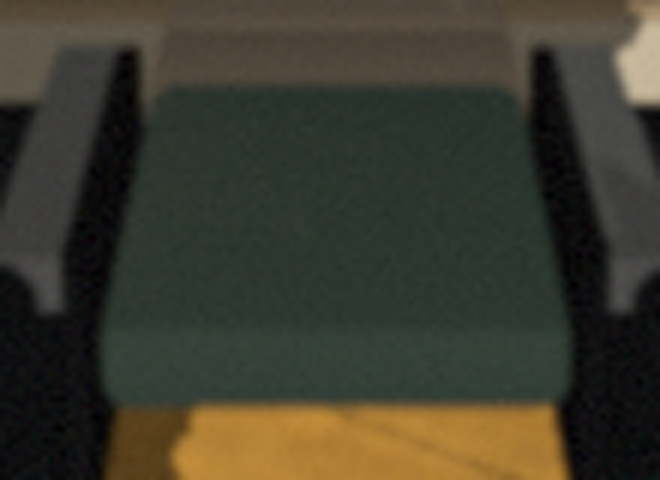

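Call:
send_rows(increments="0.2 3 0.04 0 0;0.2 6 0.04 0 0;0.2 7.5 0.04 0 0;0.2 8.1 0.04 0 0;0.2 8.25 0.04 0 0;0.2 8.25 0.04 0 0;0.2 8.25 0.04 0 0;0.2 8.25 0.04 0 0")

```text
time_s: 46.8
tool_pos: [0.5959, -0.086, 0.1171]
tcp_rot: [2.68, 1.569, -0.212]
ft_force: [0.3, -0.7, -0.4]
opening: 0.397
```

```bash
python3 st.py .5956 -.0852 .1144 104.3
```

```text
sd mm [0.12 0.03 0.29] mean [ 0.5957 -0.0859  0.1166] {'time_s': 47.15, 'ft_force': [0.352, 0.508, -0.004], 'opening': 0.4}
jaw 104.31 xaxis [ 6.e-04 -1.e-04 -1.e+00]
(array([ 0.22, -0.07, -0.01]), np.float64(0.0002))
```

Call:
send_rows(increments="0.2 0.1 -0.05 0 0;0.2 0.16 -0.05 0 0;0.2 0.2 -0.05 0 0;0.2 0.2 -0.05 0 0;0.2 0.2 -0.05 0 0;0.2 0.2 -0.05 0 0")

```text
time_s: 47.8
tool_pos: [0.5954, -0.0854, 0.1142]
tcp_rot: [-2.314, 1.571, 1.077]
ft_force: [0.6, 0.6, -0.0]
opening: 0.397
```

```bash
python3 st.py .5956 -.0852 .1144 104.3; python3 - <<'E'
from h import *; from workcell import r
im=r.get_image("scene")["pixels"]
cv2.imwrite("pics/s18.png",cv2.resize(im[80:210,220:350][:,:,::-1],None,fx=4.6,fy=4.6,interpolation=cv2.INTER_CUBIC))
E
```

```text
sd mm [0.01 0.01 0.01] mean [ 0.5954 -0.0854  0.1142] {'time_s': 48.15, 'ft_force': [-0.14, 1.025, 1.235], 'opening': 0.395}
jaw 104.31 xaxis [ 0.  0. -1.]
(array([-0.02, -0.02, -0.02]), np.float64(0.0002))
```

View pics/s18.png

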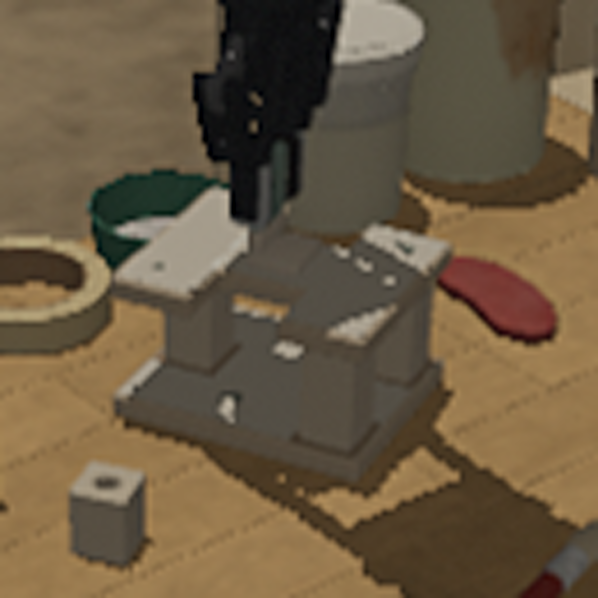

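The foot is touching, with slight +1.2 N at the expected height. Opening slowly, then backing straight up and clear.

Call:
send_rows(increments="0.45 0.2 -0.05 0 0;0.5 0.2 -0.05 0 0;0.58 0.2 -0.05 0 0;0.6 0.2 -0.05 0 0;0.6 0.2 -0.05 0 0;0.6 -1 -0.05 0 0;0.6 -3 -0.05 0 0;0.6 -6 -0.05 0 0;0.6 -9 -0.05 0 0;0.6 -11 -0.05 2 0;0.6 -11 0 6 0;0.6 -11 0 10 0;0.6 -11 0 12 0;0.6 -11 0 12 0;0.6 -11 0 12 0")

```text
time_s: 49.75
tool_pos: [0.4795, -0.1152, 0.2253]
tcp_rot: [2.642, 1.569, -0.25]
ft_force: [0.5, 0.5, 0.4]
opening: 0.598
```

```bash
python3 st.py; python3 - <<'E'
from h import *; from workcell import r
s=r.read_state(); d=r.get_image("wrist"); im=d["pixels"]; K=d["intrinsics"];T=tool(s)@d["tool_from_camera"]; np.savez("w19.npz",im=im,K=K,T=T,p=s["tool_pos"])
cv2.imwrite("pics/w19.png",im[:,:,::-1])
im=r.get_image("scene")["pixels"]
cv2.imwrite("pics/s19.png",cv2.resize(im[80:210,180:380][:,:,::-1],None,fx=4,fy=4,interpolation=cv2.INTER_CUBIC))
E
```

```text
sd mm [0.14 0.1  0.46] mean [ 0.4796 -0.115   0.2244] {'time_s': 50.1, 'ft_force': [0.248, 0.164, 0.74], 'opening': 0.602}
jaw 104.33 xaxis [ 2.e-04 -0.e+00 -1.e+00]
```

View pics/w19.png

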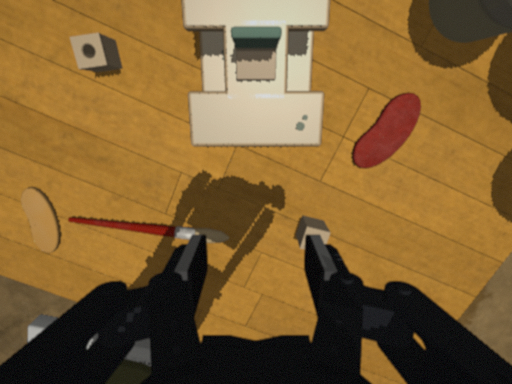

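View pics/s19.png

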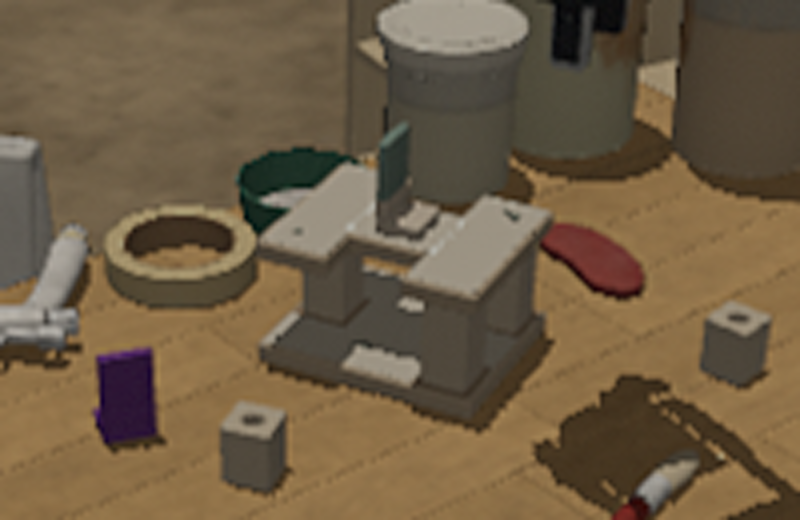

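Tile stands upright on the middle of the waist, and both short props are where they were. One last numeric check of its position and of the shelf before handing in.

```bash
python3 - <<'E'
from h import *
d=np.load("w19.npz"); im,K,T=d["im"],d["K"],d["T"]
a=np.radians(14.3); X=np.array([np.cos(a),np.sin(a)]);Y=np.array([-X[1],X[0]]); c0=np.array([584.5,-87.7])
S=cv2.cvtColor(im,cv2.COLOR_RGB2HSV)[...,1].astype(int)
f=lambda q,z:(lambda w:(((w-c0)@X).round(1),((w-c0)@Y).round(1)))(ray(K,T,[q],z)[0]*1000)
h=cv2.cvtColor(im,cv2.COLOR_RGB2HSV); m=(h[...,0]>55)&(h[...,0]<105)&(h[...,1]>40); m[:15]=0;m[60:]=0;m[:,:220]=0;m[:,290:]=0
ys,xs=np.nonzero(m); print("teal",xs.min(),xs.max(),ys.min(),ys.max())
cv2.imwrite("pics/w19z.png",cv2.resize(im[0:150,180:335][:,:,::-1],None,fx=4,fy=4,interpolation=cv2.INTER_CUBIC))
for row in (105,120,135):
    v=np.nonzero(S[row,170:345]<100)[0]+170; print("shelf side",f((v[0]-.5,row),.088),f((v[-1]+.5,row),.088))
for col in (210,256,300):
    v=np.nonzero(S[100:160,col]<100)[0]+100; print("front",f((col,v[-1]+.5),.088))
E
```

```text
teal 232 279 28 46
shelf side (np.float64(-36.7), np.float64(61.4)) (np.float64(-36.7), np.float64(-60.6))
shelf side (np.float64(-50.0), np.float64(61.3)) (np.float64(-49.9), np.float64(-60.5))
shelf side (np.float64(-63.6), np.float64(61.3)) (np.float64(-63.6), np.float64(-60.5))
front (np.float64(-73.5), np.float64(43.5))
front (np.float64(-73.5), np.float64(-0.1))
front (np.float64(-72.5), np.float64(-41.7))
```

View pics/w19z.png

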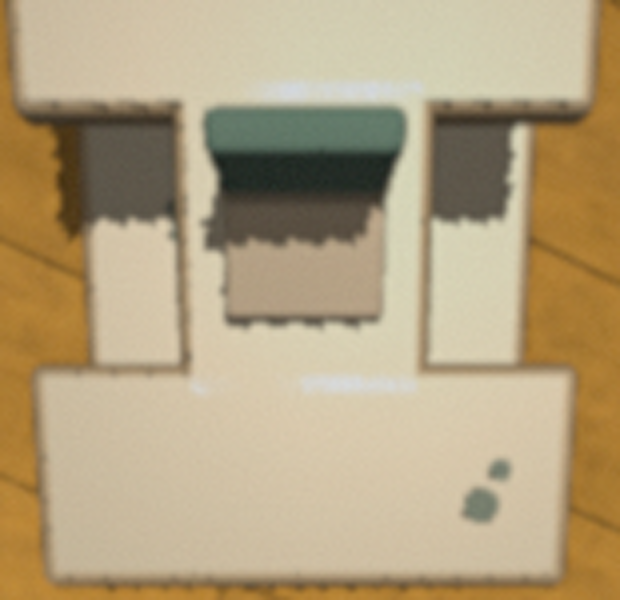

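```bash
python3 - <<'E'
from h import *; from workcell import r
d=np.load("w19.npz"); K,T=d["K"],d["T"]; a=np.radians(14.3); X=np.array([np.cos(a),np.sin(a)]);Y=np.array([-X[1],X[0]]); c0=np.array([584.5,-87.7])
for n,q,z in [("foot front L",(226,318),.096),("foot front R",(381,318),.096),("plate top centre",(306,130),.149)]:
    w=ray(K,T,[np.array(q)/4+[180,0]],z)[0]*1000-c0; print(n,(w@X).round(1),(w@Y).round(1))
s=r.read_state(); print(s["time_s"],s["qvel"].round(4)); print(r.job_done())
E
```

```text
foot front L -15.4 16.8
foot front R -15.4 -16.6
plate top centre 10.5 -0.3
50.25 [-0.0005 -0.0041  0.0039 -0.001  -0.0008 -0.0028]
the job is handed in; nothing more can be done
None
```

The job was handed in at 50 s. The three tall props stand on their patches, the notched shelf lies on them, and the teal test tile stands upright in the middle of it. I never touched the two short props or the purple tiles.

Last checks, in the lower shelf's frame:
- **Props:** their centres read (52.1, 0.2), (-53.0, 40.1) and (-51.8, -39.5) mm, all within about 1 mm of the patch centres. Prop C first landed about 3 mm off, so I regripped it and moved it.
- **Upper shelf:** its sides read +61.3 and -60.5 mm and its angle is about 14.4° against the lower shelf's 14.3°. It seated at the expected height and looked level in the scene view.
- **Tile:** the front edge of its foot reads -15.4 mm (nominal -15) and its plate top 10.5 mm (nominal 11). Its long axis is in line with the shelf and it is upright.

**Disagreements:**
- The wrist and top cameras differed by 1–2 mm in x, so I used values between the two.
- My rough patch detection in the top view was off by up to about 5 mm because it picked up the shelf's rim. I dropped it and used the shelf's outline instead.
- The upper shelf's far edge read 77.5 mm instead of 75. I took that as the camera seeing a sliver of its side face, since the near edge read about -73.5.

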